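# Sort the cans and jars into the spring trays

## Task

Top up the two spring-loaded counter trays from the drinks standing on the worktop: the slim can joins the one already in the narrow tray, and both squat jars go into the wide tray. Push each in upright past the sprung catches, far enough that they snap shut behind it and it stays in; each tray is just full with two, so ease off as soon as the row comes up solid instead of forcing it. Leave the other things on the worktop alone.

Things in the scene. Friction and masses are not known exactly. Their poses are not given: they have to be found in the camera images.
- can_1_centre (a point): the can to put away: slim closed drinks can, standing upright: 66 mm diameter, 100 mm tall, about 0.3 kg, plain metal with a brown paper band. This point is its centre, 50 mm above its underside; z is up its axis
- can_2_centre (a point): the can that already stands in the narrow tray, behind its catches: slim closed drinks can, standing upright: 66 mm diameter, 100 mm tall, about 0.3 kg, plain metal with a brown paper band. This point is its centre, 50 mm above its underside; z is up its axis
- jar_1_centre (a point): squat closed glass jar with a metal screw lid, standing upright: 84 mm diameter, 80 mm tall, about 0.32 kg (too wide for most grippers); jar_1 and jar_2 are alike. This point is its centre, 40 mm above its underside; z is up its axis
- jar_2_centre (a point): squat closed glass jar with a metal screw lid, standing upright: 84 mm diameter, 80 mm tall, about 0.32 kg (too wide for most grippers); jar_1 and jar_2 are alike. This point is its centre, 40 mm above its underside; z is up its axis
- can_tray: narrow spring pusher tray for the cans, fixed on the worktop at the robot's right, its mouth facing the middle: a floorless lane 75 mm wide and 215 mm long between fences 25 mm high, 3 mm thick (fingers above 29 mm clear them), mouth flared 20 mm out. Origin: on the worktop, mid-lane at the mouth; +x into the lane. A cushioned paddle, 48 mm high, spans it; a light spring (1.5 to 4 N) pushes the row to the mouth
- jar_tray: wide spring pusher tray for the jars, fixed on the worktop at the robot's left, its mouth facing the middle: a floorless lane 94 mm wide and 255 mm long between fences 25 mm high, 3 mm thick (fingers above 29 mm clear them), mouth flared 20 mm out. Origin: on the worktop, mid-lane at the mouth; +x into the lane. A cushioned paddle, 48 mm high, spans it; a light spring (1.5 to 4 N) pushes the row to the mouth
- can_tray_left_catch (a joint): sprung catch at the left (looking in) of the can tray's mouth, 6 to 23 mm above the worktop; 0 = shut, 0.84 rad = spread flat on the fence. The pair swings inward only: a can pushed in spreads them; once it is through they snap shut behind it and hold it against the paddle. Let go too early, it may be pushed back out
- can_tray_right_catch (a joint): its twin at the right. Catches, fences and paddle stop are one insert, clamped 0 to 20 mm deeper than built (setting not given): the front can is caught with its centre 48 to 68 mm inside the origin. Two cans fill the tray: the row comes up solid 6 mm past the point of catching, the last bit against a rubber cushion, so push slowly (5 to 12 N) until the force jumps, then let go; it springs back onto the catches
- jar_tray_left_catch (a joint): sprung catch at the left (looking in) of the jar tray's mouth, 6 to 23 mm above the worktop; 0 = shut, 0.84 rad = spread flat on the fence. The pair swings inward only: a jar pushed in spreads them; once it is through they snap shut behind it and hold it against the paddle. Let go too early, it may be pushed back out
- jar_tray_right_catch (a joint): its twin at the right. Catches, fences and paddle stop are one insert, clamped 0 to 20 mm deeper than built (setting not given): the front jar is caught with its centre 60 to 80 mm inside the origin. Two jars fill the tray: the row comes up solid 6 mm past the point of catching, the last bit against a rubber cushion, so push slowly (5 to 12 N) until the force jumps, then let go; it springs back onto the catches
- can_1: the same can as can_1_centre; origin at the centre of its underside
- can_2: the same can as can_2_centre; origin at the centre of its underside
- jar_1: the same jar as jar_1_centre; origin at the centre of its underside
- jar_2: the same jar as jar_2_centre; origin at the centre of its underside
- toothpick_glass: bystander, fixed to the worktop: small faceted glass of toothpicks, 61 mm diameter, 72 mm tall, behind the cans and jars; origin at the centre of its underside
- cup_stack: bystander: five white coffee cups stacked upside down, loose, about 80 mm diameter, 210 mm tall, behind the cans and jars; origin on its underside
There are look-alikes about, which are no part of the job. Leave any purple look-alike of the can_1 alone.

How it is judged:
At the end, for the whole second after the job is handed in: Both cans stand upright (within 0.1 rad) and still in the narrow tray and both jars in the wide one, within 15 mm of the lane's middle line, 33 to 145 mm (cans) or 45 to 180 mm (jars) inside the origin, with all four catches shut (under 0.12 rad) behind them (x of can_1_centre in the frame of can_tray between 0.033 and 0.145 m and y of can_1_centre in the frame of can_tray between -0.015 and 0.015 m and height (world z) of each of can_1_centre, jar_1_centre, can_2_centre, jar_2_centre below 0.055 m and angle between each of can_1_centre, jar_1_centre, can_2_centre, jar_2_centre's own z axis and vertical below 0.1 rad and linear speed of each of can_1, jar_1, can_2, jar_2 below 0.02 m/s and x of jar_1_centre in the frame of jar_tray between 0.045 and 0.18 m and y of jar_1_centre in the frame of jar_tray between -0.015 and 0.015 m and x of can_2_centre in the frame of can_tray between 0.033 and 0.145 m and y of can_2_centre in the frame of can_tray between -0.015 and 0.015 m and x of jar_2_centre in the frame of jar_tray between 0.045 and 0.18 m and y of jar_2_centre in the frame of jar_tray between -0.015 and 0.015 m and value of joint each of can_tray_left_catch, can_tray_right_catch, jar_tray_left_catch, jar_tray_right_catch below 0.12 rad); the robot touches nothing.
It fails at once if the stack of cups is moved more than 30 mm (distance of cup_stack from where it was at the start of the episode above 0.03 m).
It fails at once if a can or jar is tipped over (angle between any of can_1_centre, can_2_centre, jar_1_centre, jar_2_centre's own z axis and vertical above 0.6 rad).
It fails at once if a can or jar is forced against its tray with more than 45 N (contact force between any of can_1, can_2 and can_tray above 45 N or contact force between any of jar_1, jar_2 and jar_tray above 45 N).
It also fails if it takes over 70 s, if anything falls off the work surface, if the arm or the gripper's body presses on something with over 40 N, if the wrist force passes 120 N, or if a joint passes its speed limit or range.

## Robot

A 6-joint arm with a two-finger parallel gripper is mounted at the origin on a cart in front of the work surface, level with it; the furniture and walls round the work are solid. World frame = base frame: x ahead of the robot, y to its left, z up, the work surface at z = 0. Lengths are in m, angles in rad, forces in N, time in s.
With the tool pointing down it reaches from about 0.375 to 0.9 m from the base axis. Payload 3.1 kg.
Tool frame: the origin (TCP) lies on the centre line of the jaws, within the pads' length; the fingertips stand 19 mm ahead of it and the grasp point (between the pads) is the TCP; z points along the fingers, y is the direction in which the jaws open and shut (so a half turn about z gives the same grasp; the last joint's range is limited). The gripper opens to 85 mm and grips with 20 to 120 N. Pads are 22 mm wide; open, the fingers measure 114 mm over their backs; the gripper's body (76 mm by 85 mm) begins 54 mm behind the grasp point. The pads swing forward as they close: fully open they stand 13 mm farther back than shut.
Start: joints at [1.044, 0.527, 1.433, -0, 1.181, -0.178], TCP at [0.213, 0.588, 0.25] pointing down, gripper open.
Joint ranges: [-3.08, 3.08], [-0.75, 2.2], [0.22, 2.44], [-1.43, 4.57], [0, 2.65], [-2.85, 2.85]. Speed limits (rad/s): [2.79, 2.79, 3.14, 3.14, 3.14, 3.14].

## Interface

Orientations are given as a unit quaternion [x, y, z, w].
In Python, from station import manip, imaging, workorder gives the robot as it stands.
- The arm moves only by the shell command python3 -m creep 'ROWS' [FORCE]. ROWS is a JSON object of lists of equal length, an entry for each row: "claw": the finger opening in cm, from 0 to 8.54; "dp": the shift along the tool's x, y, z in cm, a list of three; "roll": the turn about the tool's z in rad. In form: {"claw": [claw, ...], "dp": [[dx, dy, dz], ...], "roll": [roll, ...]}. A call has 1 to 12 rows; each row is the pose to reach, as a shift and turn from the pose commanded when the call began, along the tool's axes at that moment; what a row does not reach only later rows make up. A row lasts 1/10 s, in which the tool goes at most 50 mm and 8.59 degrees, less where a joint would pass 70% of its speed; a pose out of reach is approached as far as the arm can. A call with a gripper value outside its range is refused whole. The fingers move at their own pace and stop on an object; FORCE is the grip in N (left out, the last holds). Time passes only in rows, so rows that repeat a pose let the fingers close. It gives the time, the measured TCP pose, the force and the opening at its end, in the units of the state.
- manip.sense(): the state, without advancing time (a new reading comes with each control period).
- imaging.snapshot(name): name is "scene" or "side" or "wrist"; returns a dict with "image" (420x560x3 uint8, red, green, blue), "z_map" (420x560 float32, m along the optical axis (not along the pixel's ray), 0 where there is no reading), "vfov" (degrees; the focal length in pixels is half the picture's height over the tangent of half this angle, whatever the lens; pixels are square), "cx", "cy" (the principal point, pixels), "dist" ([k1, k2, p1, p2, k3] as OpenCV has them; the pictures are not rectified), "R" (3x3) and "t" (3): a world point X has camera coordinates R X + t. Camera axes: x right, y down, z forward; pixel columns grow to the right and rows downward; lengths in m; the calibration is good to about 2 mm. A picture is of the moment at which its call begins.
- workorder.sign_off(): hands the job in, once; it reports no verdict.
The state is a dict: "t": time; "q": joint angles; "qd": joint speeds; "tau": joint torques, N m; "tcp_pos": TCP position; "tool_rot": TCP orientation; "force": force on the tool from outside, world axes, zero at the start; "ft_torque": the same for the moment, N m; "finger_gap": opening from 0.0 (shut) to 1.0 (fully open).
Only numpy, scipy, OpenCV 4.12 (cv2) and the standard library are available. Lean on these libraries where they do the work, as an engineer would, in place of code of your own. Each camera call takes 0.05 s, during which the arm holds its last target.

## Working session

There is one attempt and no reset: what is moved stays moved. The work goes in short steps, Python scripts to look and compute and a shell command to move; the robot and the scene stay as the last step left them, time stands still between calls to the robot, and variables do not carry over. Pictures are saved under pics/ and viewed, and the job is handed in when it is done.

```bash
ls; mkdir -p pics
python3 - <<'E'
from station import manip, imaging
import cv2,json
s=manip.sense(); print({k:(v if not hasattr(v,'tolist') else v.tolist()) for k,v in s.items()})
for n in ["scene","side","wrist"]:
    d=imaging.snapshot(n)
    cv2.imwrite(f"pics/{n}0.png",d["image"][:,:,::-1])
    print(n,d["vfov"],d["cx"],d["cy"],d["dist"],d["R"],d["t"])
E
```

```text
pics
{'t': 0.0, 'q': [1.0444769756300858, 0.5284425177622568, 1.4339148903182355, 6.654388325316408e-06, 1.181435717633824, -0.17849474111404903], 'qd': [0.0018164401701596942, 0.002248708677437692, 0.001223456651209383, 0.0008667166897318933, 0.0014687561672272929, 0.0008413641238085852], 'tau': [0.0007390641621896066, -44.23387169837952, -17.802663445472717, -2.5000646246553515e-05, 0.00835172482766211, -6.436078763272235e-06], 'tcp_pos': [0.21264829476850022, 0.5869774171077444, 0.24934412545509746], 'tool_rot': [0.1730380952476842, 0.9849145176433752, -0.0010315584591577681, -0.0003826428048205328], 'force': [0.6689858416320724, -0.7959755934008803, 0.8368266646331318], 'ft_torque': [-0.010427459530994615, -0.0032248399945765363, 0.04772048149787697], 'finger_gap': 0.9963732467264157}
scene 43.269674944445974 279.6847318644761 206.33447765795307 [0.05685957 0.         0.         0.         0.        ] [[ 0.74966225 -0.66176459 -0.00861102]
 [-0.36620421 -0.40393661 -0.83828975]
 [ 0.55127216  0.63158756 -0.545157  ]] [-0.41883362  0.2365862   0.83939251]
side 55.72793578596613 277.62827550549304 205.75684093886002 [-0.07953695  0.          0.          0.          0.        ] [[ 0.81810993 -0.57505955 -0.0016301 ]
 [-0.28346299 -0.40079976 -0.87121082]
 [ 0.50034476  0.71320829 -0.49090636]] [-0.46326339  0.22623284  0.6176345 ]
wrist 59.73223629808427 279.42414744157753 207.3306793359831 [0.01998392 0.         0.         0.         0.        ] [[ 0.33994421  0.94044196 -0.00261764]
 [ 0.88877236 -0.32035464  0.32780572]
 [ 0.30744368 -0.11376214 -0.94474153]] [-0.62437529 -0.04414525  0.38207453]
```

View pics/scene0.png

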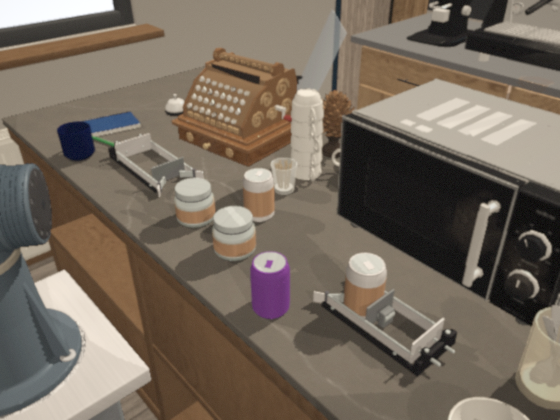

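View pics/side0.png

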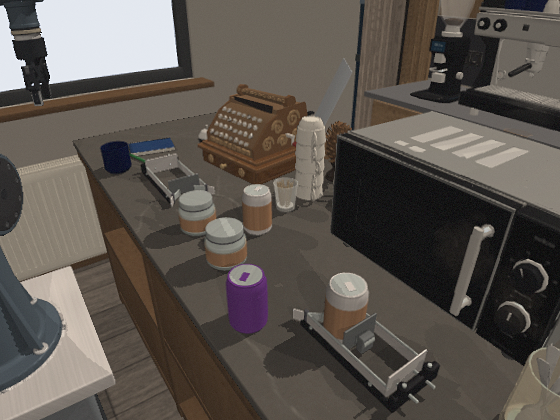

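View pics/wrist0.png

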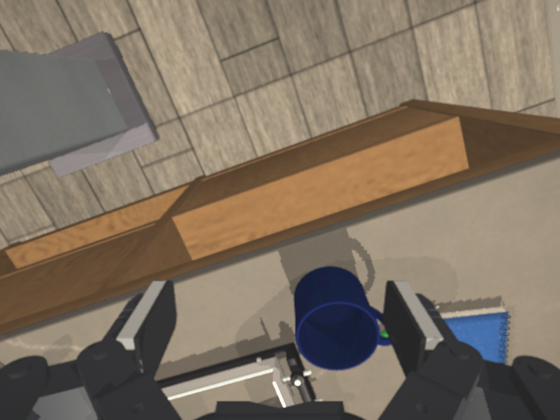

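The scene view shows these candidates for the slim can:
- Brown-banded can at scene px (258,195): this is can_1.
- Purple look-alike at (270,285): leave it alone.
- Brown-banded can at (366,283): this is can_2, already in the tray.

The jars are at (195,203) and (234,233), the cup stack at (307,135) and the toothpick glass at (284,175). Next I'll measure positions.

```bash
cat > h.py <<'E'
import numpy as np, cv2
from station import manip, imaging
def cloud(d):
    h,w=d["z_map"].shape; f=h/2/np.tan(np.radians(d["vfov"])/2)
    K=np.array([[f,0,d["cx"]],[0,f,d["cy"]],[0,0,1.]])
    uv=np.stack(np.meshgrid(np.arange(w),np.arange(h)),-1).reshape(-1,1,2).astype(np.float64)
    n=cv2.undistortPoints(uv,K,np.array(d["dist"],float)).reshape(h,w,2)
    z=d["z_map"]; C=np.dstack([n[...,0]*z,n[...,1]*z,z])
    W=(C-np.array(d["t"]))@np.array(d["R"]); W[z==0]=np.nan
    return W
def fit(p):
    A=np.c_[2*p,np.ones(len(p))]; s=np.linalg.lstsq(A,(p**2).sum(1),rcond=None)[0]
    return s[:2],np.sqrt(s[2]+s[0]**2+s[1]**2)
E
python3 - <<'E'
from h import *
for n in ["scene","side"]:
    d=imaging.snapshot(n); W=cloud(d); np.save(f"/tmp/{n}.npy",W)
    ok=np.isfinite(W[...,2])
    print(n,"table z",np.nanmedian(W[...,2][(W[...,0]>.4)&(W[...,0]<.8)&(abs(W[...,2])<.01)]))
    for lo,hi in [(.072,.087),(.093,.107)]:
        m=(ok&(W[...,2]>lo)&(W[...,2]<hi)&(W[...,0]<.9)&(W[...,0]>.2)&(abs(W[...,1])<.9)).astype(np.uint8)
        c,l,st,ce=cv2.connectedComponentsWithStats(m)
        for i in range(1,c):
            if st[i,4]<150: continue
            p=W[l==i]; mn=p.min(0);mx=p.max(0)
            (cx,cy),r=cv2.minEnclosingCircle(p[:,:2].astype(np.float32))
            print(lo,ce[i].round(),st[i,4],"c",round(cx,3),round(cy,3),"r",round(r,3),mn.round(3),mx.round(3))
E
```

```text
scene table z -0.0011779693479225754
0.072 [233. 124.] 456 c 0.721 0.38 r 0.135 [0.631 0.255 0.072] [0.815 0.483 0.087]
0.072 [ 74. 129.] 222 c 0.367 0.588 r 0.046 [0.33  0.543 0.072] [0.412 0.629 0.083]
0.072 [192. 188.] 577 c 0.432 0.135 r 0.039 [0.393 0.097 0.072] [0.469 0.174 0.082]
0.072 [258. 188.] 204 c 0.542 0.049 r 0.033 [0.509 0.018 0.072] [0.57  0.069 0.087]
0.072 [404. 225.] 879 c 0.646 -0.232 r 0.154 [ 0.641 -0.386  0.072] [ 0.651 -0.078  0.087]
0.072 [232. 218.] 735 c 0.426 -0.012 r 0.04 [ 0.388 -0.051  0.072] [0.464 0.027 0.081]
0.072 [509. 285.] 650 c 0.644 -0.464 r 0.07 [ 0.608 -0.529  0.072] [ 0.676 -0.401  0.087]
0.072 [270. 280.] 312 c 0.372 -0.187 r 0.033 [ 0.34  -0.219  0.072] [ 0.399 -0.16   0.087]
0.072 [365. 282.] 326 c 0.486 -0.297 r 0.034 [ 0.455 -0.328  0.072] [ 0.507 -0.269  0.087]
0.072 [542. 359.] 312 c 0.542 -0.566 r 0.03 [ 0.522 -0.593  0.072] [ 0.554 -0.538  0.087]
0.093 [234. 117.] 421 c 0.72 0.381 r 0.134 [0.629 0.258 0.093] [0.812 0.483 0.107]
0.093 [306. 141.] 176 c 0.734 0.105 r 0.044 [0.711 0.061 0.093] [0.778 0.148 0.107]
0.093 [257. 176.] 356
[... 1522 characters left out ...]
.093 [255. 142.] 372 c 0.715 0.356 r 0.147 [0.631 0.23  0.093] [0.83  0.48  0.107]
0.093 [310. 163.] 151 c 0.737 0.101 r 0.04 [0.715 0.061 0.093] [0.777 0.138 0.107]
0.093 [256. 191.] 321 c 0.545 0.052 r 0.031 [0.514 0.022 0.093] [0.573 0.081 0.102]
0.093 [397. 239.] 891 c 0.647 -0.233 r 0.153 [ 0.642 -0.386  0.093] [ 0.651 -0.079  0.107]
0.093 [245. 276.] 782 c 0.373 -0.186 r 0.03 [ 0.344 -0.215  0.093] [ 0.402 -0.156  0.101]
0.093 [348. 286.] 851 c 0.49 -0.296 r 0.03 [ 0.46  -0.325  0.093] [ 0.519 -0.267  0.102]
0.093 [512. 311.] 895 c 0.66 -0.468 r 0.065 [ 0.618 -0.531  0.093] [ 0.676 -0.405  0.107]
0.093 [538. 396.] 440 c 0.543 -0.566 r 0.032 [ 0.524 -0.596  0.093] [ 0.559 -0.538  0.107]
```

Run:
```python
from h import *
# top-down height map from both clouds
S=1.6e-3
im=np.zeros((600,800,3),np.uint8)
for n in ["side","scene"]:
    W=np.load(f"/tmp/{n}.npy"); d=imaging.snapshot(n)["image"]
    ok=np.isfinite(W[...,2])&(W[...,2]>-.01)&(W[...,2]<.11)
    p=W[ok]; c=d[ok][:,::-1]
    o=np.argsort(p[:,2]); p=p[o];c=c[o]
    u=((0.64-p[:,1])/S).astype(int); v=((1.0-p[:,0])/S).astype(int)
    k=(u>=0)&(u<800)&(v>=0)&(v<600)
    im[v[k],u[k]]=c[k]
cv2.imwrite("pics/top0.png",im)
d=imaging.snapshot("scene")["image"]
cv2.imwrite("pics/crop0.png",cv2.resize(d[130:330,100:470,::-1],None,fx=2.1,fy=2.1,interpolation=2))
```

```text
(no output)
```

View pics/top0.png

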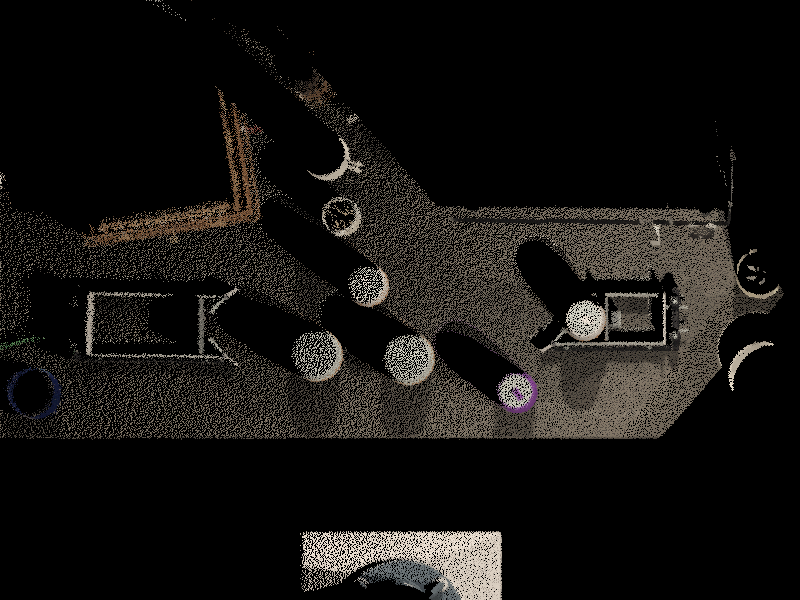

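View pics/crop0.png

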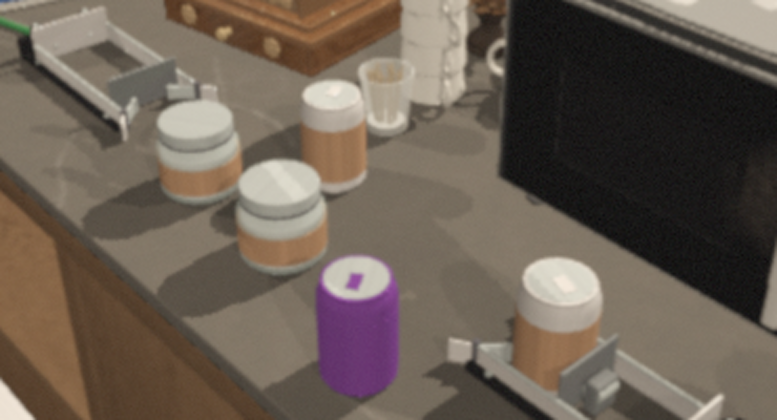

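can_1 is confirmed in the crop (px 333,135): brown paper band, beside the toothpick glass. The jars show at (200,150) and (282,215). Next, the tray axes.

Run:
```python
from h import *
for name,(x0,x1,y0,y1) in {"jar":(.38,.58,.2,.55),"can":(.42,.56,-.47,-.18)}.items():
  for n in ["scene","side"]:
    W=np.load(f"/tmp/{n}.npy")
    P=W.reshape(-1,3); P=P[np.isfinite(P[:,2])]
    P=P[(P[:,0]>x0)&(P[:,0]<x1)&(P[:,1]>y0)&(P[:,1]<y1)&(P[:,2]>.019)&(P[:,2]<.029)]
    print(name,n,len(P))
    # profile per y bin: x clusters
    step=.015
    for y in np.arange(y0,y1,step):
        q=np.sort(P[(P[:,1]>=y)&(P[:,1]<y+step),0])
        if len(q)<3: continue
        h,e=np.histogram(q,bins=np.arange(x0,x1,.004))
        print(round(y+step/2,3),[(round(e[i]+.002,3),int(h[i])) for i in np.where(h>=3)[0]])
```

```text
jar scene 509
0.268 [(np.float64(0.53), 3), (np.float64(0.534), 4)]
0.283 [(np.float64(0.426), 7), (np.float64(0.43), 7), (np.float64(0.434), 3), (np.float64(0.518), 3), (np.float64(0.522), 4), (np.float64(0.526), 9)]
0.298 [(np.float64(0.43), 5), (np.float64(0.454), 3), (np.float64(0.502), 3), (np.float64(0.526), 8)]
0.313 [(np.float64(0.43), 9), (np.float64(0.438), 6), (np.float64(0.442), 3), (np.float64(0.446), 3), (np.float64(0.45), 5), (np.float64(0.454), 7), (np.float64(0.458), 6), (np.float64(0.462), 5), (np.float64(0.474), 6), (np.float64(0.478), 4), (np.float64(0.482), 6), (np.float64(0.486), 3), (np.float64(0.49), 4), (np.float64(0.494), 6), (np.float64(0.498), 4), (np.float64(0.502), 5), (np.float64(0.506), 7), (np.float64(0.51), 3), (np.float64(0.514), 6), (np.float64(0.518), 4), (np.float64(0.522), 3), (np.float64(0.526), 6)]
0.328 [(np.float64(0.43), 5), (np.float64(0.526), 3)]
0.343 [(np.float64(0.43), 9)]
0.358 [(np.float64(0.43), 4), (np.float64(0.434), 3)]
0.373 [(np.float64(0.43), 6), (np.float64(0.526), 6)]
0.388 [(np.float64(0.43), 4), (np.float64(0.526), 4)]
0.4
[... 9022 characters left out ...]
loat64(0.53), 7)]
-0.312 [(np.float64(0.45), 26), (np.float64(0.454), 3), (np.float64(0.458), 6), (np.float64(0.462), 24), (np.float64(0.466), 11), (np.float64(0.526), 5), (np.float64(0.53), 5)]
-0.297 [(np.float64(0.45), 22), (np.float64(0.454), 5), (np.float64(0.458), 33)]
-0.282 [(np.float64(0.45), 29), (np.float64(0.454), 4), (np.float64(0.458), 10), (np.float64(0.462), 5)]
-0.267 [(np.float64(0.45), 25), (np.float64(0.47), 7)]
-0.252 [(np.float64(0.446), 3), (np.float64(0.45), 25), (np.float64(0.454), 8), (np.float64(0.458), 3), (np.float64(0.462), 7), (np.float64(0.466), 3)]
-0.237 [(np.float64(0.442), 11), (np.float64(0.446), 10), (np.float64(0.45), 6)]
-0.222 [(np.float64(0.438), 4)]
```

```bash
cat >> h.py <<'E'
from scipy.spatial.transform import Rotation as Ro
def go(x,y,z,ang=None,s=None):
    "cm shift in tool axes to reach world xyz; ang=world angle of tool y (deg)"
    s=s or manip.sense(); R=Ro.from_quat(s["tool_rot"]).as_matrix()
    d=R.T@(np.array([x,y,z])-s["tcp_pos"])*100
    a=np.degrees(np.arctan2(R[1,1],R[0,1]))
    print("dp",d.round(2),"tool y ang",a.round(1),"roll",None if ang is None else round(float(np.radians(a-ang)),4), "t",round(s["t"],2))
def st():
    s=manip.sense(); print("t",round(s["t"],2),"tcp",np.round(s["tcp_pos"],4),"F",np.round(s["force"],1),"gap",round(s["finger_gap"]*85,1),"rot",np.round(s["tool_rot"],3),"q",np.round(s["q"],2))
E
python3 -c "
from h import *
go(.543,.051,.25,0)"
```

```text
dp [-4.931e+01 -3.919e+01  2.000e-02] tool y ang 70.1 roll 1.223 t 0.4
```

```bash
python3 -m creep '{"claw":[8.5,8.5,8.5,8.5,8.5,8.5,8.5,8.5,8.5,8.5,8.5,8.5],"dp":[[-49.3,-39.2,0],[-49.3,-39.2,0],[-49.3,-39.2,0],[-49.3,-39.2,0],[-49.3,-39.2,0],[-49.3,-39.2,0],[-49.3,-39.2,0],[-49.3,-39.2,0],[-49.3,-39.2,0],[-49.3,-39.2,0],[-49.3,-39.2,0],[-49.3,-39.2,0]],"roll":[1.223,1.223,1.223,1.223,1.223,1.223,1.223,1.223,1.223,1.223,1.223,1.223]}' 30
python3 -c "
from h import *
st();go(.543,.051,.25,0)"
```

```text
t: 1.6
tcp_pos: [0.5281, 0.0745, 0.2506]
tool_rot: [0.707, 0.707, 0.0, 0.0]
force: [1.0, 0.4, -0.1]
finger_gap: 0.996
t 1.6 tcp [0.5281 0.0745 0.2506] F [ 1.   0.4 -0.1] gap 84.7 rot [0.707 0.707 0.    0.   ] q [-0.07  0.4   1.66  0.    1.07 -0.07]
dp [-2.35  1.49  0.06] tool y ang -0.0 roll -0.0004 t 1.6
```

```bash
python3 -m creep '{"claw":[8.5,8.5,8.5],"dp":[[-2.35,1.5,0],[-2.35,1.5,0],[-2.35,1.5,0]],"roll":[0,0,0]}'
python3 - <<'E'
from h import *
st()
for n in ["wrist"]:
    d=imaging.snapshot(n); cv2.imwrite("pics/w1.png",d["image"][:,:,::-1])
    W=cloud(d); ok=np.isfinite(W[...,2])&(W[...,2]>.092)&(W[...,2]<.107)&(abs(W[...,0]-.543)<.06)&(abs(W[...,1]-.051)<.06)
    p=W[ok][:,:2].astype(np.float32); print(len(p), cv2.minEnclosingCircle(p), p.mean(0))
    for lo,hi in((.072,.087),):
        m=(np.isfinite(W[...,2])&(W[...,2]>lo)&(W[...,2]<hi)).astype(np.uint8)
        c,l,s,ce=cv2.connectedComponentsWithStats(m)
        for i in range(1,c):
            if s[i,4]>300: print(ce[i],s[i,4],cv2.minEnclosingCircle(W[l==i][:,:2].astype(np.float32)))
E
```

```text
t: 1.9
tcp_pos: [0.5421, 0.0525, 0.2501]
tool_rot: [0.708, 0.707, -0.0, -0.0]
force: [-0.8, 0.4, 0.6]
finger_gap: 0.993
t 1.9 tcp [0.5421 0.0525 0.2501] F [-0.8  0.4  0.6] gap 84.4 rot [ 0.708  0.707 -0.    -0.   ] q [-0.11  0.42  1.63  0.    1.09 -0.11]
4512 ((0.5463038086891174, 0.05528004840016365), 0.031040826812386513) [0.54625744 0.05708791]
[137.48019266  78.22600843] 8305 ((0.43478861451148987, 0.13706524670124054), 0.03794613108038902)
[518.88858696 108.32518116] 1104 ((0.7422637939453125, 0.11229459196329117), 0.04784925654530525)
[152.61450611 250.8936085 ] 4991 ((0.4296453595161438, -0.010088594630360603), 0.037964507937431335)
[501.15079365 320.48236332] 1134 ((0.7539919018745422, -0.07719504088163376), 0.05615362524986267)
[385.30238727 375.3872679 ] 377 ((0.6490402221679688, -0.15316247940063477), 0.050326693803071976)
```

View pics/w1.png

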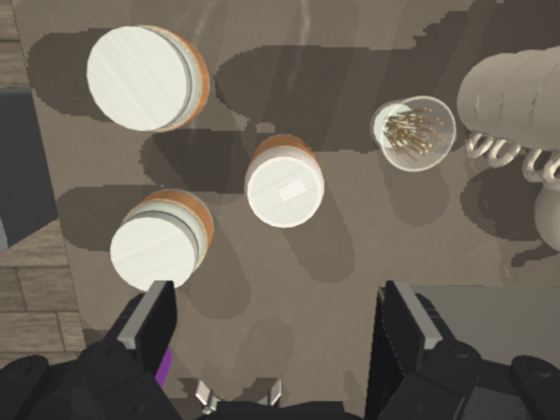

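The wrist view shows can_1 at px (284,185) with room for both fingers, and the glass at (415,130) is well clear. Descending.

```bash
python3 -m creep '{"claw":[8.5,8.5,8.5,8.5,8.5,8.5,8.5,8.5,8.5],"dp":[[0.1,0.3,4],[0.1,0.3,8],[0.1,0.3,12],[0.1,0.3,15],[0.1,0.3,17],[0.1,0.3,18.5],[0.1,0.3,19.5],[0.1,0.3,19.5],[0.1,0.3,19.5]],"roll":[0,0,0,0,0,0,0,0,0]}'
python3 -m creep '{"claw":[6.5,6,6,6,6,6],"dp":[[0,0,0],[0,0,0],[0,0,0],[0,0,0],[0,0,0],[0,0,0]],"roll":[0,0,0,0,0,0]}' 30
python3 -c "
from h import *
st()"
```

```text
t: 2.85
tcp_pos: [0.5453, 0.0546, 0.0558]
tool_rot: [0.707, 0.708, 0.0, 0.0]
force: [-0.2, -0.4, 0.2]
finger_gap: 0.994
t: 3.45
tcp_pos: [0.5457, 0.0541, 0.0565]
tool_rot: [0.707, 0.707, 0.001, 0.001]
force: [-1.7, 1.6, 5.6]
finger_gap: 0.763
t 3.45 tcp [0.5457 0.0541 0.0565] F [-1.7  1.6  5.6] gap 64.9 rot [0.707 0.707 0.001 0.001] q [-0.11  0.72  1.77  0.    0.65 -0.11]
```

```bash
python3 -m creep '{"claw":[6,6,6,6,6,6,6,6,6,6,6,6],"dp":[[0,0,-3],[0,0,-7],[0,0,-10],[-3,-1,-10],[-7,-2,-10],[-11,-3,-10],[-15,-4,-10],[-19,-5,-10],[-21.5,-5.65,-10],[-22,-5.65,-10],[-22,-5.65,-10],[-22,-5.65,-10]],"roll":[0,0,0,0,0,0,0,0,0,0,0,0]}'
python3 - <<'E'
from h import *
st(); go(.489,-.166,.057,0)
d=imaging.snapshot("wrist"); cv2.imwrite("pics/w2.png",d["image"][:,:,::-1])
d=imaging.snapshot("scene"); cv2.imwrite("pics/s2.png",d["image"][:,:,::-1])
E
```

```text
t: 4.65
tcp_pos: [0.4884, -0.1651, 0.1551]
tool_rot: [0.707, 0.707, 0.0, -0.001]
force: [-0.5, 0.5, -3.4]
finger_gap: 0.768
t 4.65 tcp [ 0.4884 -0.1651  0.1551] F [-0.5  0.5 -3.4] gap 65.2 rot [ 0.707  0.707  0.    -0.001] q [-0.54  0.52  1.8   0.    0.82 -0.54]
dp [-0.1   0.07  9.81] tool y ang 0.0 roll 0.0002 t 4.65
```

View pics/w2.png

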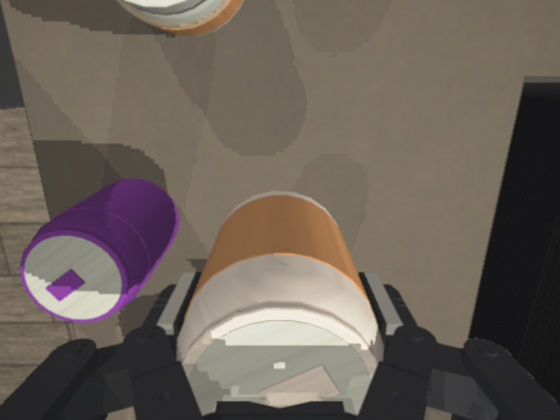

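View pics/s2.png

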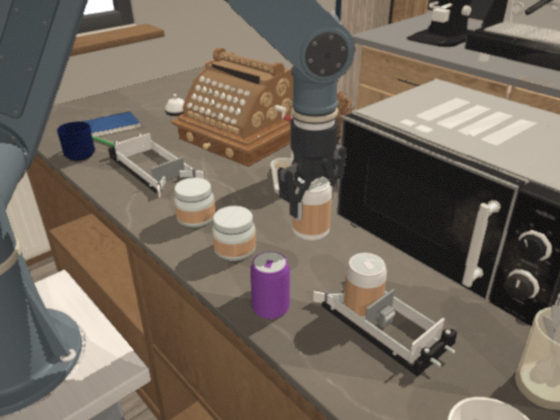

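```bash
python3 -m creep '{"claw":[6,6,6,6,6,6,6],"dp":[[0,0.05,3],[0,0.05,6],[0,0.05,8],[0,0.05,9],[0,0.05,9.6],[0,0.05,9.75],[0,0.05,9.75]],"roll":[0,0,0,0,0,0,0]}'
python3 -c "
from h import *
st(); go(.489,-.302,.057,0)"
```

```text
t: 5.45
tcp_pos: [0.4898, -0.1661, 0.0584]
tool_rot: [0.707, 0.707, 0.0, 0.001]
force: [-0.3, 0.7, -2.7]
finger_gap: 0.764
t 5.45 tcp [ 0.4898 -0.1661  0.0584] F [-0.3  0.7 -2.7] gap 64.9 rot [0.707 0.707 0.    0.001] q [-0.54  0.7   1.84  0.    0.6  -0.54]
dp [-13.59  -0.09   0.14] tool y ang 0.0 roll 0.0004 t 5.45
```

```bash
python3 -m creep '{"claw":[6,6,6,6,6,6,6,6],"dp":[[0,-0.05,0.1],[0,-0.05,0.2],[-1,-0.05,0.2],[-2,-0.05,0.2],[-3.2,-0.05,0.2],[-4.4,-0.05,0.2],[-5.4,-0.05,0.2],[-5.9,-0.05,0.2]],"roll":[0,0,0,0,0,0,0,0]}'
python3 -c "
from h import *
st()"
python3 -m creep '{"claw":[6,6,6,6,6,6],"dp":[[-0.3,0,0],[-0.6,0,0],[-0.9,0,0],[-1.2,0,0],[-1.5,0,0],[-1.8,0,0]],"roll":[0,0,0,0,0,0]}'
python3 -c "
from h import *
st()"
```

```text
t: 6.25
tcp_pos: [0.4886, -0.2255, 0.0567]
tool_rot: [0.708, 0.706, 0.0, -0.0]
force: [1.4, 5.9, 6.6]
finger_gap: 0.768
t 6.25 tcp [ 0.4886 -0.2255  0.0567] F [1.4 5.9 6.6] gap 65.2 rot [ 0.708  0.706  0.    -0.   ] q [-0.64  0.72  1.79  0.    0.64 -0.64]
t: 6.85
tcp_pos: [0.4875, -0.2369, 0.0572]
tool_rot: [0.709, 0.705, 0.003, -0.005]
force: [3.9, 23.4, 18.2]
finger_gap: 0.764
t 6.85 tcp [ 0.4875 -0.2369  0.0572] F [ 3.9 23.4 18.2] gap 65.0 rot [ 0.709  0.705  0.003 -0.005] q [-0.66  0.72  1.77  0.01  0.66 -0.67]
```

```bash
python3 -m creep '{"claw":[6,6,6],"dp":[[0.6,0,-0.1],[0.6,0,-0.1],[0.6,0,-0.1]],"roll":[0,0,0]}'
python3 - <<'E'
from h import *
st()
d=imaging.snapshot("side"); cv2.imwrite("pics/side3.png",cv2.resize(d["image"][200:400,220:460,::-1],None,fx=3,fy=3,interpolation=2))
d=imaging.snapshot("scene"); cv2.imwrite("pics/s3.png",cv2.resize(d["image"][180:370,240:470,::-1],None,fx=3,fy=3,interpolation=2))
st()
E
```

```text
t: 7.15
tcp_pos: [0.4879, -0.2355, 0.0569]
tool_rot: [0.707, 0.707, 0.0, -0.002]
force: [1.3, 7.4, 3.8]
finger_gap: 0.766
t 7.15 tcp [ 0.4879 -0.2355  0.0569] F [1.3 7.4 3.8] gap 65.1 rot [ 0.707  0.707  0.    -0.002] q [-0.66  0.72  1.78  0.    0.65 -0.66]
t 7.25 tcp [ 0.488  -0.2355  0.0569] F [0.4 8.8 3.6] gap 64.8 rot [ 0.707  0.707  0.    -0.002] q [-0.66  0.72  1.78  0.    0.65 -0.66]
```

View pics/side3.png

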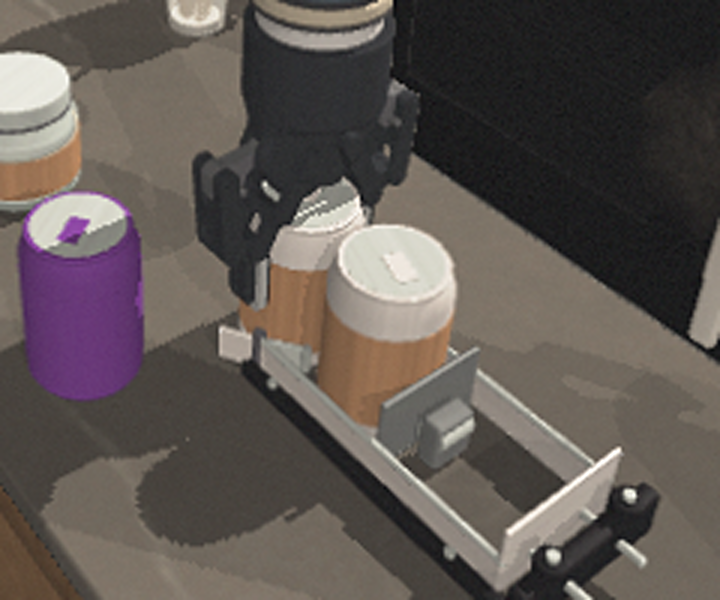

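View pics/s3.png

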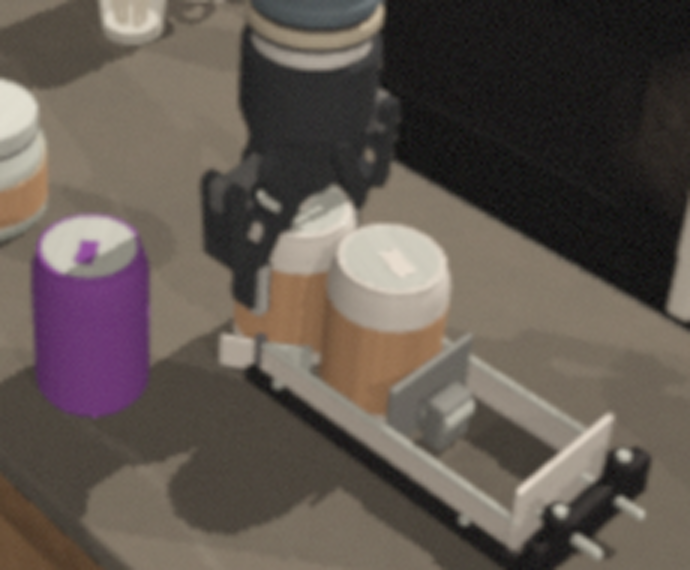

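```bash
for i in 1; do python3 -m creep '{"claw":[6,6,6,6],"dp":[[-0.1,0,0],[-0.2,0,0],[-0.3,0,0],[-0.4,0,-0.05]],"roll":[0,0,0,0]}'; done
python3 -m creep '{"claw":[6,6],"dp":[[0,0,0],[0,0,0]],"roll":[0,0]}'
python3 - <<'E'
from h import *
st()
d=imaging.snapshot("side"); cv2.imwrite("pics/side4.png",cv2.resize(d["image"][200:400,220:460,::-1],None,fx=3,fy=3,interpolation=2))
W=cloud(d)
ok=np.isfinite(W[...,2])&(W[...,2]>.096)&(W[...,2]<.105)&(abs(W[...,0]-.489)<.06)&(W[...,1]<-.25)&(W[...,1]>-.36)
print(cv2.minEnclosingCircle(W[ok][:,:2].astype(np.float32)))
E
```

```text
t: 7.65
tcp_pos: [0.4879, -0.2382, 0.0573]
tool_rot: [0.708, 0.706, 0.001, -0.003]
force: [3.1, 10.5, -0.3]
finger_gap: 0.763
t: 7.85
tcp_pos: [0.4882, -0.2391, 0.0571]
tool_rot: [0.708, 0.706, 0.001, -0.002]
force: [2.1, 9.2, 0.6]
finger_gap: 0.766
t 7.85 tcp [ 0.4882 -0.2391  0.0571] F [2.1 9.2 0.6] gap 65.1 rot [ 0.708  0.706  0.001 -0.002] q [-0.66  0.72  1.77  0.    0.65 -0.66]
((0.48828402161598206, -0.27299901843070984), 0.06285524368286133)
```

View pics/side4.png

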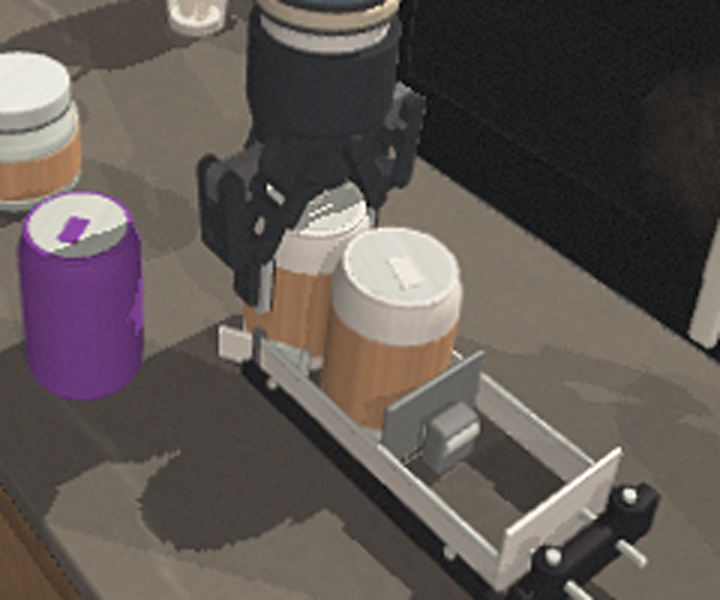

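```bash
python3 -m creep '{"claw":[6,6,6,6,6,6],"dp":[[-0.15,0,0],[-0.3,0,0],[-0.45,0,0],[-0.6,0,0],[-0.75,0,0],[-0.9,0,0]],"roll":[0,0,0,0,0,0]}'
python3 -m creep '{"claw":[6,6,6,6,6,6],"dp":[[-0.15,0,0],[-0.3,0,0],[-0.45,0,0],[-0.6,0,0],[-0.75,0,0],[-0.9,0,0]],"roll":[0,0,0,0,0,0]}'
```

```text
t: 8.5
tcp_pos: [0.4888, -0.248, 0.0571]
tool_rot: [0.708, 0.706, 0.001, -0.001]
force: [4.1, 10.3, -0.9]
finger_gap: 0.763
t: 9.1
tcp_pos: [0.4878, -0.2568, 0.0571]
tool_rot: [0.708, 0.707, 0.001, -0.003]
force: [1.3, 9.8, 2.3]
finger_gap: 0.763
```

Moving at a steady 10 N or so. Continuing.

```bash
python3 -m creep '{"claw":[6,6,6,6,6,6],"dp":[[-0.2,0,0],[-0.4,0,0],[-0.6,0,0],[-0.8,0,0],[-1,0,0],[-1.2,0,0]],"roll":[0,0,0,0,0,0]}'
python3 -m creep '{"claw":[6,6,6,6,6,6],"dp":[[-0.2,0,0],[-0.4,0,0],[-0.6,0,0],[-0.8,0,0],[-1,0,0],[-1.2,0,0]],"roll":[0,0,0,0,0,0]}'
python3 -m creep '{"claw":[6,6,6,6],"dp":[[-0.15,0,0],[-0.3,0,0],[-0.45,0,0],[-0.6,0,0]],"roll":[0,0,0,0]}'
```

```text
t: 9.7
tcp_pos: [0.4882, -0.2677, 0.0572]
tool_rot: [0.708, 0.706, 0.002, -0.003]
force: [4.7, 11.3, 1.5]
finger_gap: 0.765
t: 10.3
tcp_pos: [0.488, -0.2811, 0.0571]
tool_rot: [0.708, 0.707, 0.001, -0.002]
force: [0.9, 7.2, 1.4]
finger_gap: 0.766
t: 10.7
tcp_pos: [0.4872, -0.2868, 0.0571]
tool_rot: [0.707, 0.707, 0.001, -0.003]
force: [0.3, 8.1, 3.1]
finger_gap: 0.763
```

```bash
python3 -m creep '{"claw":[6,6,6,6],"dp":[[-0.15,0,0],[-0.3,0,0],[-0.45,0,0],[-0.6,0,0]],"roll":[0,0,0,0]}'
python3 -m creep '{"claw":[6,6,6,6],"dp":[[-0.1,0,0],[-0.2,0,0],[-0.3,0,0],[-0.4,0,0]],"roll":[0,0,0,0]}'
```

```text
t: 11.1
tcp_pos: [0.487, -0.2928, 0.0571]
tool_rot: [0.707, 0.707, 0.001, -0.003]
force: [0.4, 8.7, 4.1]
finger_gap: 0.763
t: 11.5
tcp_pos: [0.4874, -0.297, 0.0571]
tool_rot: [0.707, 0.707, 0.001, -0.003]
force: [0.4, 7.4, 2.2]
finger_gap: 0.767
```

```bash
python3 -m creep '{"claw":[6,6],"dp":[[-0.1,0,0],[-0.2,0,0]],"roll":[0,0]}'
python3 -m creep '{"claw":[6,6],"dp":[[-0.1,0,0],[-0.2,0,0]],"roll":[0,0]}'
```

```text
t: 11.7
tcp_pos: [0.4873, -0.2989, 0.0571]
tool_rot: [0.707, 0.707, 0.001, -0.003]
force: [0.6, 7.9, 2.7]
finger_gap: 0.764
t: 11.9
tcp_pos: [0.4871, -0.3006, 0.0571]
tool_rot: [0.707, 0.707, 0.001, -0.003]
force: [0.6, 8.3, 3.1]
finger_gap: 0.767
```

Run:
```python
from h import *
st()
d=imaging.snapshot("scene"); cv2.imwrite("pics/s5.png",cv2.resize(d["image"][180:370,270:470,::-1],None,fx=3,fy=3,interpolation=2))
```

```text
t 11.9 tcp [ 0.4871 -0.3006  0.0571] F [0.6 8.3 3.1] gap 65.2 rot [ 0.707  0.707  0.001 -0.003] q [-0.75  0.74  1.7   0.    0.71 -0.75]
```

View pics/s5.png

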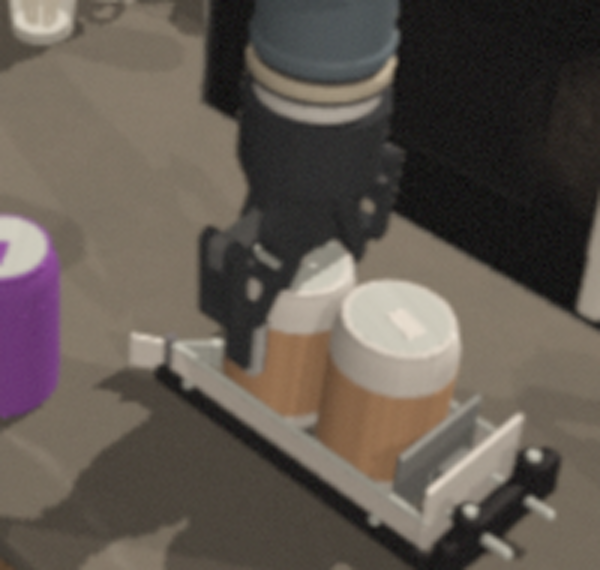

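```bash
python3 -m creep '{"claw":[6,6],"dp":[[-0.08,0,0],[-0.16,0,0]],"roll":[0,0]}'
python3 -m creep '{"claw":[6,6],"dp":[[-0.08,0,0],[-0.16,0,0]],"roll":[0,0]}'
```

```text
t: 12.15
tcp_pos: [0.487, -0.302, 0.0571]
tool_rot: [0.707, 0.707, 0.001, -0.003]
force: [0.8, 9.2, 3.7]
finger_gap: 0.76
t: 12.35
tcp_pos: [0.4869, -0.3028, 0.0571]
tool_rot: [0.708, 0.707, 0.001, -0.004]
force: [1.0, 11.7, 5.5]
finger_gap: 0.763
```

```bash
python3 -m creep '{"claw":[6,6],"dp":[[-0.08,0,0],[-0.14,0,0]],"roll":[0,0]}'
python3 -m creep '{"claw":[6,6,6,6,6,6],"dp":[[0.1,0,0],[0.2,0,0],[0.3,0,0],[0.4,0,0],[0.5,0,0],[0.5,0,0]],"roll":[0,0,0,0,0,0]}'
```

```text
t: 12.55
tcp_pos: [0.4867, -0.3035, 0.0571]
tool_rot: [0.708, 0.707, 0.001, -0.005]
force: [0.5, 13.1, 5.7]
finger_gap: 0.763
t: 13.15
tcp_pos: [0.4881, -0.3024, 0.057]
tool_rot: [0.707, 0.707, -0.0, -0.001]
force: [-2.0, 4.2, -1.5]
finger_gap: 0.764
```

Run:
```python
from h import *
st()
d=imaging.snapshot("scene"); cv2.imwrite("pics/s6.png",cv2.resize(d["image"][180:370,270:470,::-1],None,fx=3,fy=3,interpolation=2))
d=imaging.snapshot("wrist"); cv2.imwrite("pics/w6.png",d["image"][:,:,::-1])
```

```text
t 13.15 tcp [ 0.4881 -0.3024  0.057 ] F [-2.   4.2 -1.5] gap 64.9 rot [ 0.707  0.707 -0.    -0.001] q [-0.75  0.74  1.7   0.    0.7  -0.75]
```

View pics/w6.png

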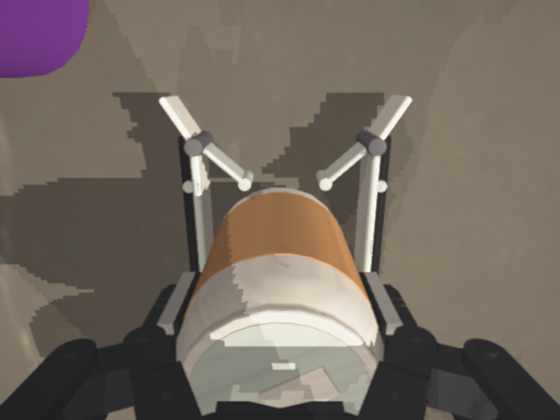

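Both catches have shut behind the can (px (220,165) and (350,165)). I'll ease back onto them and release.

```bash
python3 -m creep '{"claw":[6,6,6,6,6,6,7,8,8.5,8.5,8.5,8.5],"dp":[[0.1,0,0],[0.2,0,0],[0.3,0,0],[0.4,0,0],[0.4,0,0],[0.4,0,0],[0.4,0,0],[0.4,0,0],[0.4,0,0],[0.4,0,0],[0.4,0,0],[0.4,0,0]],"roll":[0,0,0,0,0,0,0,0,0,0,0,0]}' 20
python3 -c "
from h import *
st()"
python3 -m creep '{"claw":[8.5,8.5,8.5,8.5,8.5,8.5,8.5],"dp":[[0,0.1,-1],[0,0.1,-3],[0,0.1,-6],[0,0.1,-10],[0,0.1,-12],[0,0.1,-13],[0,0.1,-13]],"roll":[0,0,0,0,0,0,0]}'
```

```text
t: 14.45
tcp_pos: [0.4888, -0.2987, 0.0574]
tool_rot: [0.707, 0.707, -0.0, 0.0]
force: [0.4, 0.3, 0.0]
finger_gap: 0.995
t 14.45 tcp [ 0.4888 -0.2987  0.0574] F [0.4 0.3 0. ] gap 84.5 rot [ 0.707  0.707 -0.     0.   ] q [-0.74  0.74  1.7  -0.    0.7  -0.74]
t: 15.15
tcp_pos: [0.4903, -0.2991, 0.1891]
tool_rot: [0.707, 0.707, 0.0, 0.002]
force: [-0.1, -0.8, 0.5]
finger_gap: 0.998
```

Run:
```python
from h import *
st()
d=imaging.snapshot("scene"); cv2.imwrite("pics/s7.png",d["image"][:,:,::-1])
W=cloud(d)
m=(np.isfinite(W[...,2])&(W[...,2]>.094)&(W[...,2]<.107)&(W[...,1]<-.2)&(W[...,0]<.6)).astype(np.uint8)
c,l,s,ce=cv2.connectedComponentsWithStats(m)
for i in range(1,c):
    if s[i,4]>150: print(ce[i],s[i,4],cv2.minEnclosingCircle(W[l==i][:,:2].astype(np.float32)))
d=imaging.snapshot("wrist"); cv2.imwrite("pics/w7.png",d["image"][:,:,::-1])
```

```text
t 15.15 tcp [ 0.4903 -0.2991  0.1891] F [-0.1 -0.8  0.5] gap 84.8 rot [0.707 0.707 0.    0.002] q [-0.74  0.54  1.62 -0.    0.98 -0.74]
[367.50631136 266.36886396] 713 ((0.4873303472995758, -0.2978183925151825), 0.031048454344272614)
[276.5060241  269.41566265] 166 ((0.37236738204956055, -0.20123445987701416), 0.023641424253582954)
[402.22616137 286.60146699] 818 ((0.4897937774658203, -0.36655157804489136), 0.030109798535704613)
[543.76447876 347.23552124] 259 ((0.5399808883666992, -0.5635608434677124), 0.0286876168102026)
```

View pics/w7.png

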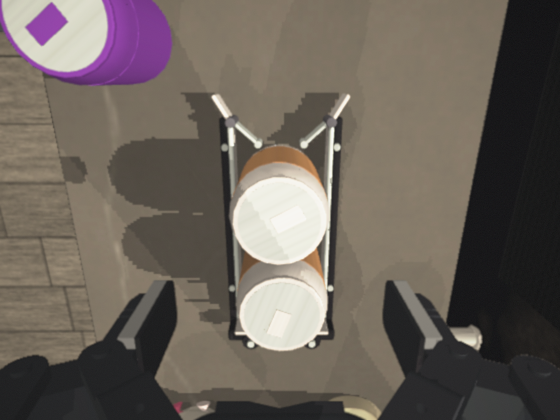

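View pics/s7.png

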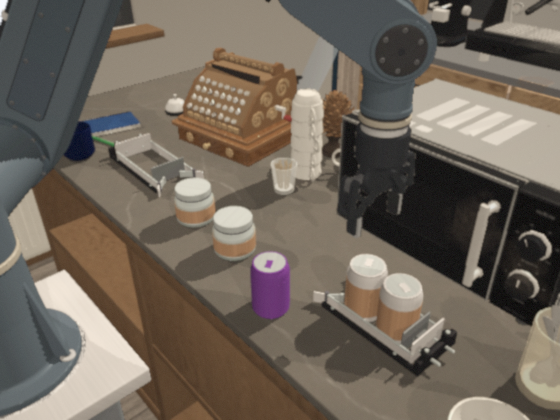

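The can row is done: both cans stand in line and the catches are shut. For the jar push I need the fingertip height at about 60 mm opening.

```bash
python3 -c "
from h import *
go(.40,.05,.19,90)"
python3 -m creep '{"claw":[6,6,6,6,6,6,6,6,6,6,6,6],"dp":[[4.5,-1.2,0],[9,-2.4,0],[13.5,-3.6,0],[18,-5,0],[22.5,-6,0],[27,-7,0],[31,-8,0],[35,-9,0],[35,-9,0],[35,-9,0],[35,-9,0],[35,-9,0]],"roll":[-0.14,-0.28,-0.42,-0.56,-0.7,-0.84,-0.98,-1.12,-1.26,-1.4,-1.571,-1.571]}'
python3 - <<'E'
from h import *
st(); s=manip.sense()
for n in ["scene","side"]:
    d=imaging.snapshot(n); cv2.imwrite(f"pics/{n}8.png",d["image"][:,:,::-1]); W=cloud(d); P=W.reshape(-1,3); P=P[np.isfinite(P[:,2])]
    k=(abs(P[:,0]-s["tcp_pos"][0])<.03)&(abs(P[:,1]-s["tcp_pos"][1])<.07)&(P[:,2]>.12)&(P[:,2]<.3)
    z=np.sort(P[k,2]); print(n,len(z),z[:8].round(4))
E
```

```text
dp [34.82 -8.92 -0.29] tool y ang -0.0 roll -1.5708 t 15.25
t: 16.45
tcp_pos: [0.3987, 0.0517, 0.1862]
tool_rot: [-0.001, 1.0, 0.0, -0.002]
force: [-0.5, 0.0, 0.0]
finger_gap: 0.706
t 16.45 tcp [0.3987 0.0517 0.1862] F [-0.5  0.   0. ] gap 60.0 rot [-0.001  1.     0.    -0.002] q [-0.15  0.35  2.03 -0.    0.76 -1.72]
scene 2158 [0.1703 0.1707 0.1708 0.1708 0.1712 0.1714 0.1714 0.1715]
side 1884 [0.1715 0.1716 0.1719 0.1721 0.1722 0.1722 0.1723 0.1723]
```

```bash
python3 -m creep '{"claw":[6,6,6,6,6,6,6,6,6],"dp":[[3,4,0],[3.4,8.4,0],[3.4,8.4,0],[3.4,8.4,4],[3.4,8.4,8],[3.4,8.4,11],[3.4,8.4,13],[3.4,8.4,13.8],[3.4,8.4,13.8]],"roll":[0,0,0,0,0,0,0,0,0]}'
python3 - <<'E'
from h import *
st()
d=imaging.snapshot("side"); cv2.imwrite("pics/side9.png",cv2.resize(d["image"][100:300,100:340,::-1],None,fx=3,fy=3))
E
```

```text
t: 17.45
tcp_pos: [0.3656, 0.1347, 0.0484]
tool_rot: [0.001, 1.0, -0.0, -0.001]
force: [0.3, 0.1, -0.1]
finger_gap: 0.704
t 17.45 tcp [0.3656 0.1347 0.0484] F [ 0.3  0.1 -0.1] gap 59.9 rot [ 0.001  1.    -0.    -0.001] q [ 0.06  0.67  2.17 -0.    0.3  -1.5 ]
```

View pics/side9.png

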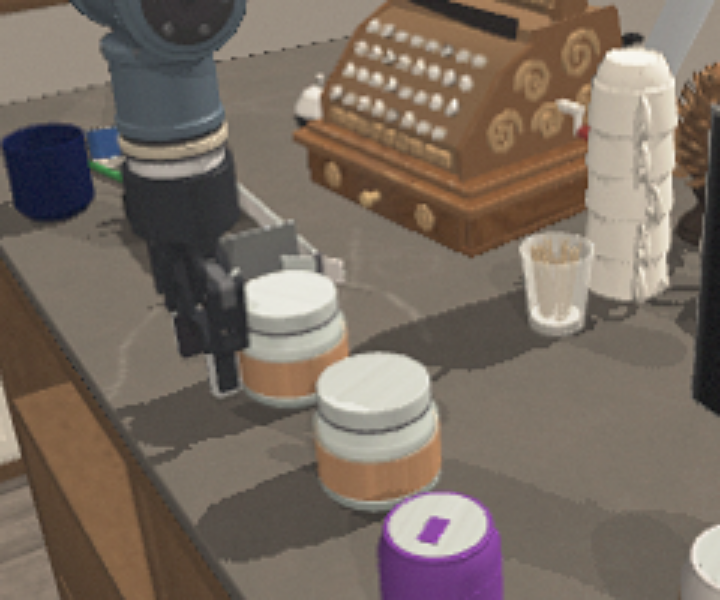

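```bash
python3 -m creep '{"claw":[6,6,6,6,6,6,6,6,6,6,6],"dp":[[-0.8,0,0],[-1.6,0,0],[-2.4,0,0],[-3.2,0,0],[-4,0,0],[-4.8,0,0],[-5.6,0,0],[-6.4,0,0],[-7,0,0],[-7.4,0,0],[-7.4,0,0]],"roll":[0,0,0,0,0,0,0,0,0,0,0]}'
python3 - <<'E'
from h import *
st()
for n in ["side","scene"]:
    W=cloud(imaging.snapshot(n))
    m=(np.isfinite(W[...,2])&(W[...,2]>.072)&(W[...,2]<.082)&(W[...,0]<.53)&(W[...,0]>.435)&(W[...,1]>.09)&(W[...,1]<.19))
    print(cv2.minEnclosingCircle(W[m][:,:2].astype(np.float32)),m.sum())
E
```

```text
t: 18.6
tcp_pos: [0.4388, 0.1353, 0.0494]
tool_rot: [-0.0, 1.0, -0.0, -0.001]
force: [-4.5, -0.3, 4.7]
finger_gap: 0.702
t 18.6 tcp [0.4388 0.1353 0.0494] F [-4.5 -0.3  4.7] gap 59.7 rot [-0.     1.    -0.    -0.001] q [ 0.05  0.69  1.99 -0.    0.47 -1.52]
((0.471731960773468, 0.1396721750497818), 0.04617626219987869) 241
((0.46991869807243347, 0.13852554559707642), 0.045618049800395966) 196
```

```bash
python3 -m creep '{"claw":[6,6,6,6,6,6,6,6,6,6,6,6],"dp":[[1,0,0],[3,0,0],[3,0,-4],[3,0,-8],[3,0,-13],[2,0,-15],[0,-2,-15],[-2,-5,-15],[-4,-7.5,-15],[-4,-7.5,-15],[-4,-7.5,-15],[-4,-7.5,-15]],"roll":[0,0,0,0,0,0.14,0.28,0.42,0.56,0.7,0.84,0.98]}'
python3 -c "
from h import *
go(.4795,.06,.19,0)"
```

```text
t: 19.9
tcp_pos: [0.4807, 0.0598, 0.1992]
tool_rot: [0.474, 0.881, 0.001, 0.001]
force: [0.4, 0.4, -0.2]
finger_gap: 0.703
dp [ 0.08 -0.09  0.92] tool y ang 33.5 roll 0.5842 t 19.9
```

```bash
python3 -m creep '{"claw":[6,6,6,6,6],"dp":[[0,0,0],[0,0,0],[0,0,0],[0,0,0],[0,0,0]],"roll":[0.14,0.28,0.42,0.56,0.584]}'
python3 - <<'E'
from h import *
st()
for n in ["side","scene","wrist"]:
    d=imaging.snapshot(n); W=cloud(d)
    if n=="wrist": cv2.imwrite("pics/w10.png",d["image"][:,:,::-1])
    m=(np.isfinite(W[...,2])&(W[...,2]>.072)&(W[...,2]<.083)&(W[...,0]<.53)&(W[...,0]>.425)&(W[...,1]>.08)&(W[...,1]<.195))
    print(n,cv2.minEnclosingCircle(W[m][:,:2].astype(np.float32)),m.sum())
    # jar tray fences
    P=W.reshape(-1,3);P=P[np.isfinite(P[:,2])]
    for lo,hi in((.41,.44),(.515,.545)):
        k=(P[:,0]>lo)&(P[:,0]<hi)&(P[:,1]>.33)&(P[:,1]<.48)&(P[:,2]>.02)&(P[:,2]<.028)
        if k.sum()>10: print("  fence",lo,np.median(P[k,0]).round(4),np.median(P[k,1]).round(3),k.sum())
E
```

```text
t: 20.4
tcp_pos: [0.4804, 0.0603, 0.1993]
tool_rot: [0.705, 0.709, 0.001, 0.001]
force: [0.0, 0.8, 0.5]
finger_gap: 0.7
t 20.4 tcp [0.4804 0.0603 0.1993] F [0.  0.8 0.5] gap 59.5 rot [0.705 0.709 0.001 0.001] q [-0.11  0.42  1.83 -0.    0.89 -0.11]
side ((0.47752904891967773, 0.1327810287475586), 0.03853971138596535) 457
  fence 0.41 0.4315 0.398 40
  fence 0.515 0.5304 0.42 31
scene ((0.4768209159374237, 0.13227835297584534), 0.03957292437553406) 542
  fence 0.41 0.4305 0.401 67
  fence 0.515 0.5282 0.417 44
wrist ((0.4794970750808716, 0.13541938364505768), 0.03764760121703148) 11182
```

View pics/w10.png

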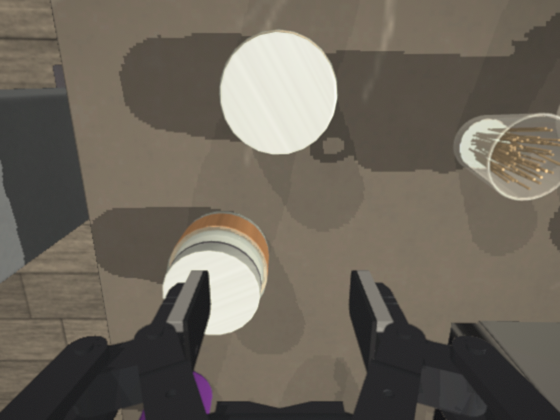

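```bash
python3 -c "
from h import *
go(.481,.062,.048,0)"
python3 -m creep '{"claw":[6,6,6,6,6,6,6,6],"dp":[[0.1,0.05,4],[0.1,0.05,8],[0.1,0.05,11],[0.1,0.05,13.5],[0.1,0.05,14.8],[0.1,0.05,15.1],[1,0.05,15.1],[2,0.05,15.1]],"roll":[0,0,0,0,0,0,0,0]}'
python3 -m creep '{"claw":[6,6,6,6,6,6,6,6,6,6,6],"dp":[[1,0,0],[2,0,0],[3,0,0],[4,0,0],[5,0,0],[6,0,0],[7,0,0],[8,0,0],[9,0,0],[9.5,0,0],[10,0,0]],"roll":[0,0,0,0,0,0,0,0,0,0,0]}'
python3 - <<'E'
from h import *
st()
d=imaging.snapshot("side"); cv2.imwrite("pics/side11.png",cv2.resize(d["image"][100:300,100:340,::-1],None,fx=3,fy=3))
E
```

```text
dp [ 0.17  0.09 15.13] tool y ang 0.5 roll 0.0092 t 20.55
t: 21.35
tcp_pos: [0.4808, 0.0808, 0.049]
tool_rot: [0.705, 0.709, 0.001, 0.001]
force: [1.4, -0.1, -0.1]
finger_gap: 0.705
t: 22.45
tcp_pos: [0.4794, 0.1807, 0.0486]
tool_rot: [0.704, 0.71, -0.0, 0.0]
force: [0.9, -5.7, 5.7]
finger_gap: 0.703
t 22.45 tcp [0.4794 0.1807 0.0486] F [ 0.9 -5.7  5.7] gap 59.8 rot [ 0.704  0.71  -0.     0.   ] q [ 0.14  0.72  1.86 -0.    0.57  0.14]
```

View pics/side11.png

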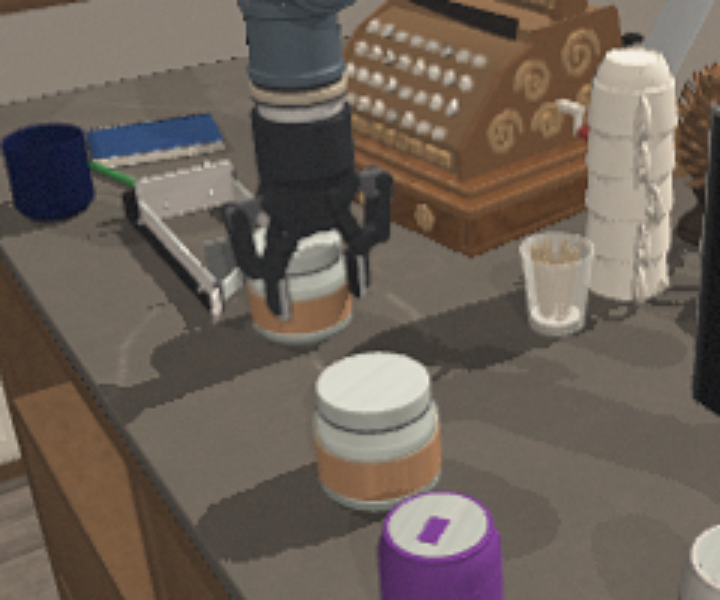

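```bash
python3 -m creep '{"claw":[6,6,6,6,6,6,6,6],"dp":[[0.4,0.1,0],[0.8,0.1,0],[1.2,0.1,0],[1.6,0.1,0],[2,0.1,0],[2.4,0.1,0],[2.8,0.1,0],[3.2,0.1,0]],"roll":[0.01,0.01,0.01,0.01,0.01,0.01,0.01,0.01]}'
python3 -m creep '{"claw":[6,6,6,6,6,6],"dp":[[0.3,0,0],[0.6,0,0],[0.9,0,0],[1.2,0,0],[1.5,0,0],[1.8,0,0]],"roll":[0,0,0,0,0,0]}'
python3 -m creep '{"claw":[6,6,6,6,6,6],"dp":[[0.3,0,0],[0.6,0,0],[0.9,0,0],[1.2,0,0],[1.5,0,0],[1.8,0,0]],"roll":[0,0,0,0,0,0]}'
```

```text
t: 23.3
tcp_pos: [0.4798, 0.2122, 0.0484]
tool_rot: [0.708, 0.706, -0.001, -0.0]
force: [0.9, -5.0, 4.6]
finger_gap: 0.701
t: 23.9
tcp_pos: [0.4798, 0.2299, 0.0484]
tool_rot: [0.708, 0.706, -0.001, -0.0]
force: [-0.6, -7.1, 6.1]
finger_gap: 0.703
t: 24.5
tcp_pos: [0.4795, 0.247, 0.0484]
tool_rot: [0.708, 0.706, -0.002, 0.0]
force: [0.3, -9.8, 6.2]
finger_gap: 0.704
```

Run:
```python
from h import *
d=imaging.snapshot("side"); cv2.imwrite("pics/side12.png",cv2.resize(d["image"][100:260,100:300,::-1],None,fx=3.6,fy=3.6))
```

```text
(no output)
```

View pics/side12.png

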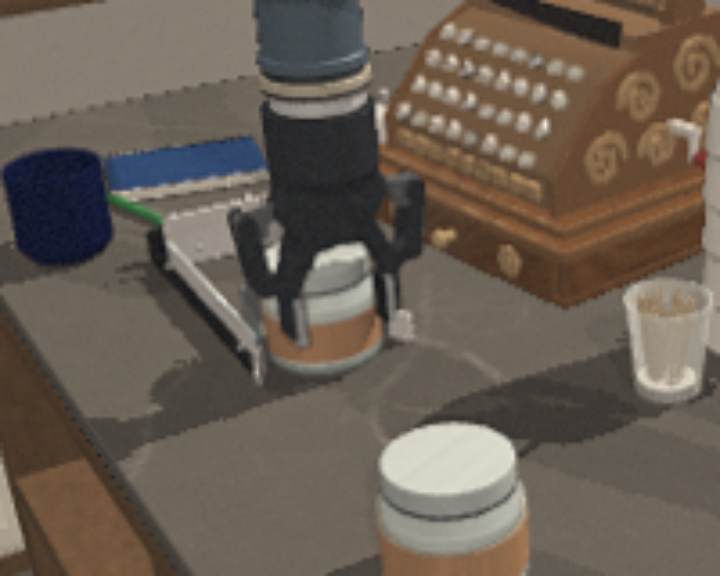

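Jar_1 is upright in the mouth (px (322,305)). Continuing the push.

```bash
python3 -m creep '{"claw":[6,6,6,6,6,6],"dp":[[0.3,0.05,0],[0.6,0.05,0],[0.9,0.05,0],[1.2,0.05,0],[1.5,0.05,0],[1.8,0.05,0]],"roll":[0,0,0,0,0,0]}'
python3 -m creep '{"claw":[6,6,6,6,6,6],"dp":[[0.3,0,0],[0.6,0,0],[0.9,0,0],[1.2,0,0],[1.5,0,0],[1.8,0,0]],"roll":[0,0,0,0,0,0]}'
python3 -m creep '{"claw":[6,6,6,6,6,6],"dp":[[0.3,0,0],[0.6,0,0],[0.9,0,0],[1.2,0,0],[1.5,0,0],[1.8,0,0]],"roll":[0,0,0,0,0,0]}'
python3 - <<'E'
from h import *
for n,(a,b,c,e) in {"side":(100,260,100,300),"scene":(90,250,80,280)}.items():
    d=imaging.snapshot(n); cv2.imwrite(f"pics/{n}13.png",cv2.resize(d["image"][a:b,c:e,::-1],None,fx=3.6,fy=3.6))
E
```

```text
t: 25.15
tcp_pos: [0.48, 0.2649, 0.0484]
tool_rot: [0.708, 0.706, -0.002, 0.0]
force: [-0.2, -9.7, 5.5]
finger_gap: 0.706
t: 25.75
tcp_pos: [0.4802, 0.2831, 0.0484]
tool_rot: [0.708, 0.706, -0.002, 0.0]
force: [1.0, -9.8, 6.3]
finger_gap: 0.704
t: 26.35
tcp_pos: [0.4805, 0.3012, 0.0484]
tool_rot: [0.708, 0.706, -0.001, 0.0]
force: [1.5, -8.9, 6.3]
finger_gap: 0.704
```

View pics/scene13.png

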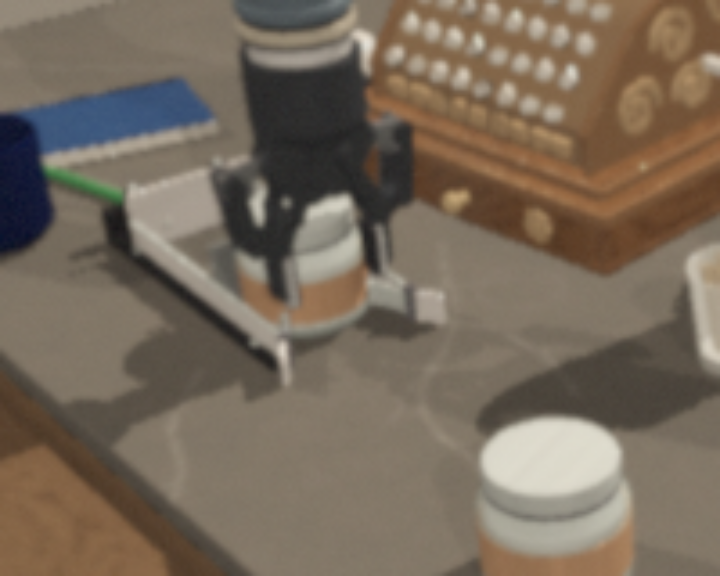

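```bash
python3 -m creep '{"claw":[6,6,6,6,6],"dp":[[0.3,0,0],[0.6,0,0],[0.9,0,0],[1.2,0,0],[1.5,0,0]],"roll":[0,0,0,0,0]}'
python3 - <<'E'
from h import *
for n,(a,b,c,e) in {"side":(100,260,100,300),"scene":(90,250,80,280)}.items():
    d=imaging.snapshot(n); cv2.imwrite(f"pics/{n}14.png",cv2.resize(d["image"][a:b,c:e,::-1],None,fx=3.6,fy=3.6))
E
```

```text
t: 26.95
tcp_pos: [0.4807, 0.3161, 0.0484]
tool_rot: [0.708, 0.706, -0.001, 0.0]
force: [0.6, -9.1, 5.9]
finger_gap: 0.705
```

View pics/scene14.png

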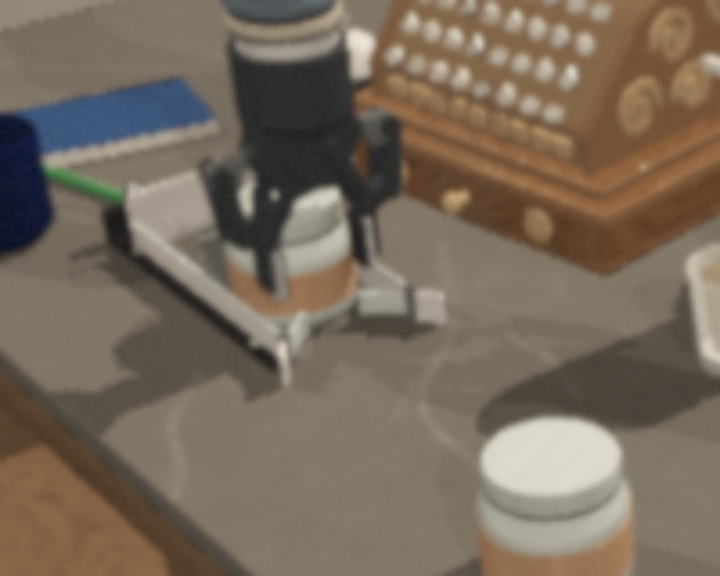

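Both catches are shut behind jar_1 (px (300,325) and (365,300)). Easing back slowly, then lifting.

```bash
python3 -m creep '{"claw":[6,6,6,6,6,6,6,6,6,6,6],"dp":[[-0.3,0,0],[-0.6,0,0],[-0.9,0,0],[-1.2,0,0],[-1.5,0,0],[-1.8,0,0],[-2.2,0,0],[-3,0,0],[-4.5,0,0],[-4.5,0,-4],[-4.5,0,-8]],"roll":[0,0,0,0,0,0,0,0,0,0,0]}'
python3 - <<'E'
from h import *
for n,(a,b,c,e) in {"side":(100,260,100,300),"scene":(90,250,80,280)}.items():
    d=imaging.snapshot(n); cv2.imwrite(f"pics/{n}15.png",cv2.resize(d["image"][a:b,c:e,::-1],None,fx=3.6,fy=3.6))
    W=cloud(d)
    m=(np.isfinite(W[...,2])&(W[...,2]>.072)&(W[...,2]<.083)&(W[...,0]<.53)&(W[...,0]>.425)&(W[...,1]>.29)&(W[...,1]<.45))
    print(n,cv2.minEnclosingCircle(W[m][:,:2].astype(np.float32)),m.sum())
go(.377,-.010,.14,90)
E
```

```text
t: 28.15
tcp_pos: [0.4797, 0.2704, 0.1277]
tool_rot: [0.709, 0.706, -0.002, -0.001]
force: [1.5, 0.7, 0.5]
finger_gap: 0.7
side ((0.4829874336719513, 0.3516482412815094), 0.039493367075920105) 233
scene ((0.47757020592689514, 0.3537277579307556), 0.03998437896370888) 327
dp [-28.26 -10.59  -0.9 ] tool y ang -0.2 roll -1.5746 t 28.25
```

View pics/scene15.png

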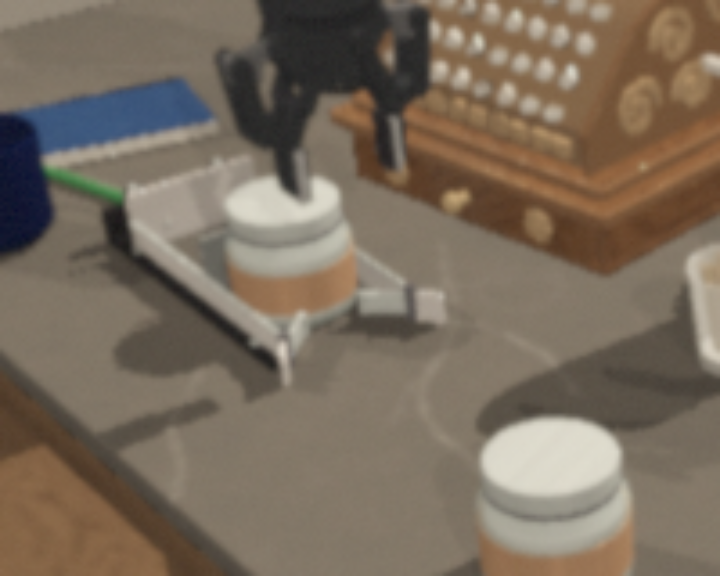

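```bash
python3 -m creep '{"claw":[6,6,6,6,6,6,6,6,6,6,6,6],"dp":[[-3,-1,-1],[-7,-2.6,-1],[-11,-4,-1],[-15,-5.6,-1],[-19,-7,-1],[-23,-8.6,-1],[-26,-9.7,-1],[-28.3,-10.6,-1],[-28.3,-10.6,-1],[-28.3,-10.6,-1],[-28.3,-10.6,-1],[-28.3,-10.6,-1]],"roll":[-0.14,-0.28,-0.42,-0.56,-0.7,-0.84,-0.98,-1.12,-1.26,-1.4,-1.574,-1.574]}'
python3 - <<'E'
from h import *
st()
for n in ["side","scene","wrist"]:
    d=imaging.snapshot(n); W=cloud(d)
    m=(np.isfinite(W[...,2])&(W[...,2]>.072)&(W[...,2]<.083)&(W[...,0]<.50)&(W[...,0]>.36)&(W[...,1]>-.07)&(W[...,1]<.05))
    print(n,cv2.minEnclosingCircle(W[m][:,:2].astype(np.float32)),m.sum())
go(.376,-.011,.048,90)
E
```

```text
t: 29.45
tcp_pos: [0.3732, -0.0109, 0.138]
tool_rot: [-0.001, 1.0, 0.0, -0.0]
force: [-0.1, 0.3, -0.3]
finger_gap: 0.701
t 29.45 tcp [ 0.3732 -0.0109  0.138 ] F [-0.1  0.3 -0.3] gap 59.6 rot [-0.001  1.     0.    -0.   ] q [-0.33  0.43  2.15 -0.    0.56 -1.9 ]
side ((0.4279644787311554, -0.012449616566300392), 0.038454532623291016) 693
scene ((0.427597314119339, -0.012222721241414547), 0.03970549255609512) 678
wrist ((0.4287072718143463, -0.010271512903273106), 0.03787190467119217) 10990
dp [-0.27 -0.04  9.01] tool y ang 89.9 roll -0.0014 t 29.6
```

```bash
python3 -m creep '{"claw":[6,6,6,6,6,6],"dp":[[0,0,3],[0,0,6],[0,0,8],[0,0,8.8],[0,0,9],[0,0,9]],"roll":[0,0,0,0,0,0]}'
python3 -m creep '{"claw":[6,6,6,6,6,6,6,6,6,6,6],"dp":[[-0.8,0,0],[-1.6,0,0],[-2.4,0,0],[-3.2,0,0],[-4,0,0],[-4.7,0,0],[-5.4,0,0],[-6,0,0],[-6.5,0,0],[-6.7,0,0],[-6.7,0,0]],"roll":[0,0,0,0,0,0,0,0,0,0,0]}'
python3 -c "
from h import *
st()"
```

```text
t: 30.2
tcp_pos: [0.374, -0.0104, 0.0485]
tool_rot: [0.0, 1.0, -0.0, 0.0]
force: [0.6, 0.1, 0.3]
finger_gap: 0.7
t: 31.3
tcp_pos: [0.441, -0.0101, 0.0484]
tool_rot: [-0.0, 1.0, 0.0, -0.0]
force: [-3.4, 0.3, 4.8]
finger_gap: 0.705
t 31.3 tcp [ 0.441  -0.0101  0.0484] F [-3.4  0.3  4.8] gap 59.9 rot [-0.  1.  0. -0.] q [-0.28  0.68  2.04  0.    0.42 -1.85]
```

```bash
python3 -m creep '{"claw":[6,6,6,6,6,6,6,6,6,6,6,6],"dp":[[1,0,0],[3,0,0],[3,0,-4],[3,0,-8],[3,0,-12],[2,0,-12],[0,-2,-12],[-2,-5,-12],[-4,-7.5,-12],[-4,-7.5,-12],[-4,-7.5,-12],[-4,-7.5,-12]],"roll":[0,0,0,0,0,0.14,0.28,0.42,0.56,0.7,0.84,0.98]}'
python3 -m creep '{"claw":[6,6,6,6,6],"dp":[[0,0,0],[0,0,0],[0,0,0],[0,0,0],[0,0,0]],"roll":[0.14,0.28,0.42,0.56,0.59]}'
python3 - <<'E'
from h import *
st()
for n in ["side","scene","wrist"]:
    d=imaging.snapshot(n); W=cloud(d)
    if n=="wrist": cv2.imwrite("pics/w16.png",d["image"][:,:,::-1])
    m=(np.isfinite(W[...,2])&(W[...,2]>.072)&(W[...,2]<.083)&(W[...,0]<.54)&(W[...,0]>.425)&(W[...,1]>-.07)&(W[...,1]<.05))
    print(n,cv2.minEnclosingCircle(W[m][:,:2].astype(np.float32)),m.sum())
go(.481,-.085,.048,0)
E
```

```text
t: 32.5
tcp_pos: [0.4822, -0.0862, 0.1682]
tool_rot: [0.473, 0.881, 0.0, 0.002]
force: [0.1, 0.4, -0.1]
finger_gap: 0.701
t: 33.0
tcp_pos: [0.482, -0.0858, 0.1684]
tool_rot: [0.707, 0.707, 0.001, 0.001]
force: [0.7, -0.1, -0.4]
finger_gap: 0.702
t 33.0 tcp [ 0.482  -0.0858  0.1684] F [ 0.7 -0.1 -0.4] gap 59.7 rot [0.707 0.707 0.001 0.001] q [-0.4   0.47  1.85  0.    0.81 -0.4 ]
side ((0.4805092215538025, -0.012362122535705566), 0.03869609534740448) 631
scene ((0.4787880778312683, -0.011801285669207573), 0.03923540934920311) 683
wrist ((0.4817371964454651, -0.010010205209255219), 0.03749219328165054) 14615
dp [ 0.06 -0.06 12.03] tool y ang 0.2 roll 0.0031 t 33.15
```

```bash
python3 -m creep '{"claw":[6,6,6,6,6,6,6],"dp":[[0,-0.1,4],[0,-0.1,8],[0,-0.1,11],[0,-0.1,12],[1,-0.1,12],[2,-0.1,12],[3,-0.1,12]],"roll":[0,0,0,0,0,0,0]}'
python3 -m creep '{"claw":[6,6,6,6,6,6,6,6,6,6,6,6],"dp":[[1,0,0],[2,0,0],[3,0,0],[4,0,0],[5,0,0],[6,0,0],[7,0,0],[8,0,0],[9,0,0],[10,0,0],[11,0,0],[12,0,0]],"roll":[0,0,0,0,0,0,0,0,0,0,0,0]}'
python3 -m creep '{"claw":[6,6,6,6,6,6,6,6,6,6,6],"dp":[[1,0,0],[2,0,0],[3,0,0],[4,0,0],[5,0,0],[6,0,0],[7,0,0],[8,0,0],[9,0,0],[9.5,0,0],[10,0,0]],"roll":[0,0,0,0,0,0,0,0,0,0,0]}'
python3 - <<'E'
from h import *
st()
for n,(a,b,c,e) in {"side":(100,260,100,300),"scene":(90,250,80,280)}.items():
    d=imaging.snapshot(n); cv2.imwrite(f"pics/{n}17.png",cv2.resize(d["image"][a:b,c:e,::-1],None,fx=3.6,fy=3.6))
E
```

```text
t: 33.85
tcp_pos: [0.4808, -0.0545, 0.0497]
tool_rot: [0.707, 0.708, 0.001, 0.001]
force: [0.8, 0.6, 0.4]
finger_gap: 0.705
t: 35.05
tcp_pos: [0.4803, 0.0649, 0.0489]
tool_rot: [0.707, 0.708, 0.0, 0.001]
force: [-1.3, -6.4, 6.0]
finger_gap: 0.707
t: 36.15
tcp_pos: [0.4792, 0.1649, 0.0488]
tool_rot: [0.706, 0.708, -0.001, 0.0]
force: [-0.8, -5.8, 6.9]
finger_gap: 0.7
t 36.15 tcp [0.4792 0.1649 0.0488] F [-0.8 -5.8  6.9] gap 59.5 rot [ 0.706  0.708 -0.001  0.   ] q [ 0.11  0.71  1.87 -0.    0.56  0.11]
```

View pics/scene17.png

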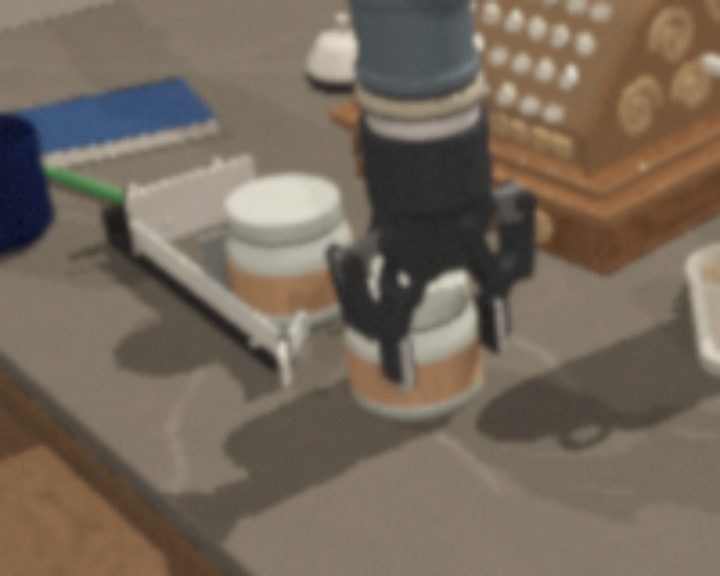

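```bash
python3 -m creep '{"claw":[6,6,6,6,6,6,6,6,6,6],"dp":[[0.6,0.1,0],[1.2,0.1,0],[1.8,0.1,0],[2.4,0.1,0],[3,0.1,0],[3.6,0.1,0],[4.2,0.1,0],[4.8,0.1,0],[5.3,0.1,0],[5.6,0.1,0]],"roll":[0,0,0,0,0,0,0,0,0,0]}'
python3 -m creep '{"claw":[6,6,6,6,6],"dp":[[0.25,0,0],[0.5,0,0],[0.75,0,0],[1,0,0],[1.25,0,0]],"roll":[0,0,0,0,0]}'
python3 -m creep '{"claw":[6,6,6,6,6],"dp":[[0.25,0,0],[0.5,0,0],[0.75,0,0],[1,0,0],[1.25,0,0]],"roll":[0,0,0,0,0]}'
```

```text
t: 37.25
tcp_pos: [0.4797, 0.2207, 0.0485]
tool_rot: [0.706, 0.708, -0.001, -0.0]
force: [0.3, -5.1, 5.6]
finger_gap: 0.701
t: 37.75
tcp_pos: [0.4795, 0.2325, 0.0485]
tool_rot: [0.706, 0.708, -0.002, -0.0]
force: [-0.1, -7.9, 5.1]
finger_gap: 0.702
t: 38.25
tcp_pos: [0.4788, 0.2432, 0.0485]
tool_rot: [0.706, 0.708, -0.003, 0.0]
force: [-0.3, -13.3, 8.9]
finger_gap: 0.701
```

Run:
```python
from h import *
for n,(a,b,c,e) in {"side":(100,260,100,300),"scene":(90,250,80,280)}.items():
    d=imaging.snapshot(n); cv2.imwrite(f"pics/{n}18.png",cv2.resize(d["image"][a:b,c:e,::-1],None,fx=3.6,fy=3.6))
```

```text
(no output)
```

View pics/side18.png

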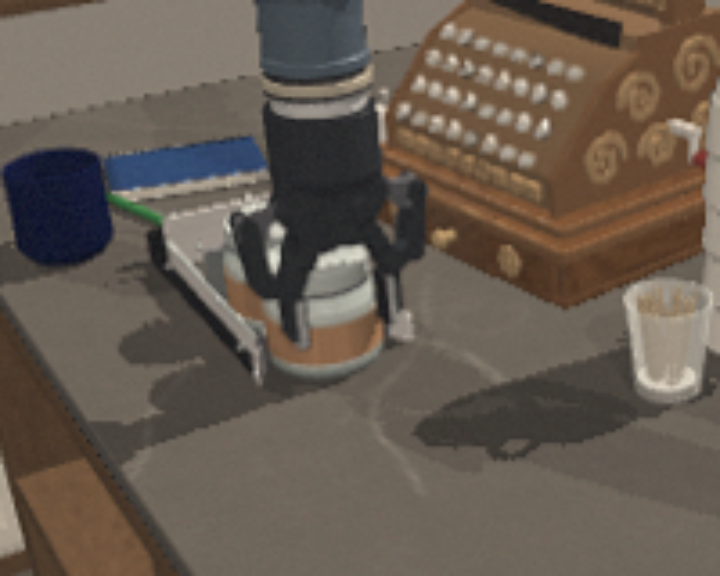

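Upright, at about 13 N in total (floor friction, spring and catches). I'll go slower.

```bash
python3 -m creep '{"claw":[6,6,6,6,6],"dp":[[0.15,0.05,0],[0.3,0.05,0],[0.45,0.05,0],[0.6,0.05,0],[0.75,0.05,0]],"roll":[0,0,0,0,0]}'
python3 -m creep '{"claw":[6,6,6,6,6],"dp":[[0.2,0,0],[0.4,0,0],[0.6,0,0],[0.8,0,0],[1,0,0]],"roll":[0,0,0,0,0]}'
python3 -m creep '{"claw":[6,6,6,6,6],"dp":[[0.2,0,0],[0.4,0,0],[0.6,0,0],[0.8,0,0],[1,0,0]],"roll":[0,0,0,0,0]}'
```

```text
t: 38.85
tcp_pos: [0.4789, 0.2505, 0.0485]
tool_rot: [0.706, 0.708, -0.004, -0.0]
force: [-1.2, -14.3, 8.3]
finger_gap: 0.701
t: 39.35
tcp_pos: [0.479, 0.2604, 0.0485]
tool_rot: [0.706, 0.708, -0.004, 0.0]
force: [0.2, -13.7, 9.0]
finger_gap: 0.703
t: 39.85
tcp_pos: [0.479, 0.2704, 0.0485]
tool_rot: [0.706, 0.708, -0.004, 0.0]
force: [0.2, -13.2, 8.2]
finger_gap: 0.706
```

```bash
python3 -m creep '{"claw":[6,6,6,6,6,6],"dp":[[0.2,0.05,0],[0.4,0.05,0],[0.6,0.05,0],[0.8,0.05,0],[1,0.05,0],[1.2,0.05,0]],"roll":[0,0,0,0,0,0]}'
python3 -m creep '{"claw":[6,6,6,6,6,6],"dp":[[0.2,0,0],[0.4,0,0],[0.6,0,0],[0.8,0,0],[1,0,0],[1.2,0,0]],"roll":[0,0,0,0,0,0]}'
python3 -m creep '{"claw":[6,6,6,6,6,6],"dp":[[0.15,0,0],[0.3,0,0],[0.45,0,0],[0.6,0,0],[0.75,0,0],[0.9,0,0]],"roll":[0,0,0,0,0,0]}'
```

```text
t: 40.45
tcp_pos: [0.4793, 0.2823, 0.0484]
tool_rot: [0.706, 0.708, -0.004, 0.0]
force: [-0.6, -14.7, 8.0]
finger_gap: 0.701
t: 41.05
tcp_pos: [0.4793, 0.2943, 0.0484]
tool_rot: [0.706, 0.708, -0.004, 0.0]
force: [0.4, -13.2, 9.2]
finger_gap: 0.701
t: 41.65
tcp_pos: [0.4793, 0.3033, 0.0484]
tool_rot: [0.706, 0.708, -0.004, 0.0]
force: [-0.4, -12.3, 8.5]
finger_gap: 0.701
```

```bash
python3 -m creep '{"claw":[6,6,6,6,6],"dp":[[0.1,0,0],[0.2,0,0],[0.3,0,0],[0.4,0,0],[0.5,0,0]],"roll":[0,0,0,0,0]}'
python3 -m creep '{"claw":[6,6,6],"dp":[[0.1,0,0],[0.2,0,0],[0.3,0,0]],"roll":[0,0,0]}'
python3 - <<'E'
from h import *
d=imaging.snapshot("scene"); cv2.imwrite(f"pics/scene19.png",cv2.resize(d["image"][90:250,80:280,::-1],None,fx=3.6,fy=3.6))
E
```

```text
t: 42.15
tcp_pos: [0.4793, 0.3081, 0.0484]
tool_rot: [0.706, 0.708, -0.004, 0.0]
force: [0.7, -14.0, 8.0]
finger_gap: 0.704
t: 42.45
tcp_pos: [0.4793, 0.311, 0.0484]
tool_rot: [0.706, 0.708, -0.004, 0.0]
force: [0.1, -15.1, 9.0]
finger_gap: 0.702
```

View pics/scene19.png

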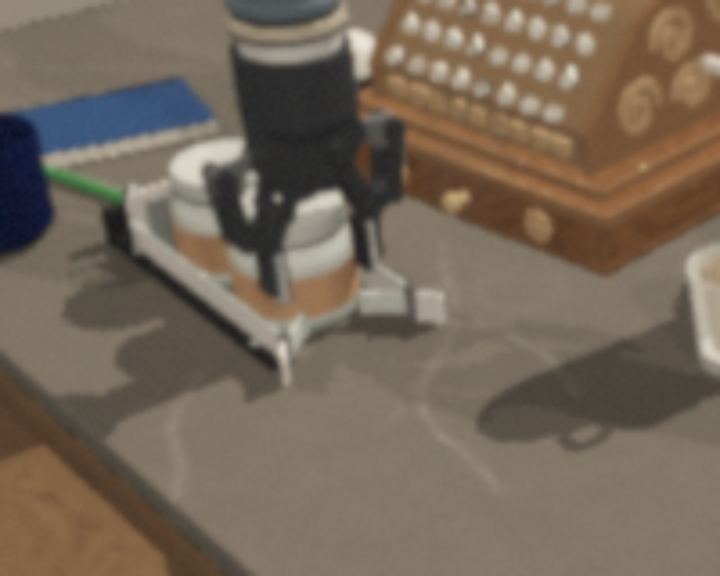

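The catches look nearly or fully shut, so I'll nudge on in small steps until the force jumps.

```bash
python3 -m creep '{"claw":[6,6],"dp":[[0.1,0,0],[0.2,0,0]],"roll":[0,0]}'
python3 -m creep '{"claw":[6,6],"dp":[[0.08,0,0],[0.16,0,0]],"roll":[0,0]}'
```

```text
t: 42.7
tcp_pos: [0.4792, 0.3122, 0.0484]
tool_rot: [0.706, 0.708, -0.005, 0.001]
force: [0.9, -17.3, 9.1]
finger_gap: 0.706
t: 42.9
tcp_pos: [0.4791, 0.3131, 0.0485]
tool_rot: [0.706, 0.708, -0.006, 0.001]
force: [0.3, -20.3, 10.3]
finger_gap: 0.704
```

Run:
```python
from h import *
st()
a=imaging.snapshot("scene")["image"][150:210,140:220,::-1]
b=imaging.snapshot("side")["image"][150:215,155:225,::-1]
a=cv2.resize(a,(640,480),interpolation=2); cv2.imwrite("pics/c20.png",a)
cv2.imwrite("pics/d20.png",cv2.resize(b,(600,557),interpolation=2))
p=cv2.imread("pics/scene15.png")[216:432,216:504]; cv2.imwrite("pics/c15.png",cv2.resize(p,(640,480)))
```

```text
t 42.9 tcp [0.4791 0.3131 0.0485] F [  0.3 -20.3  10.3] gap 59.8 rot [ 0.706  0.708 -0.006  0.001] q [ 0.39  0.76  1.7  -0.01  0.7   0.39]
```

View pics/c20.png

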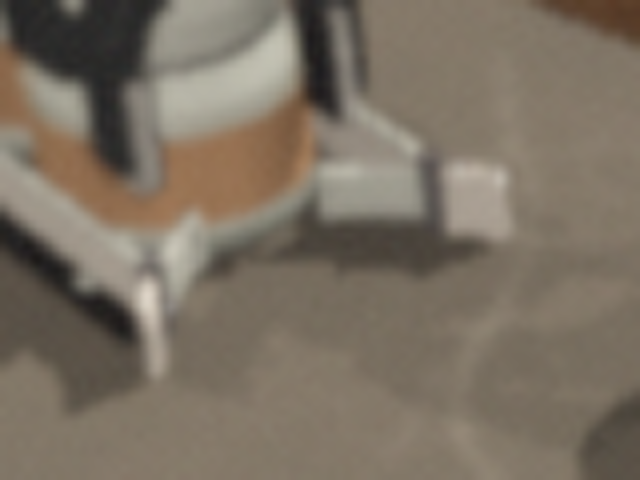

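View pics/c15.png

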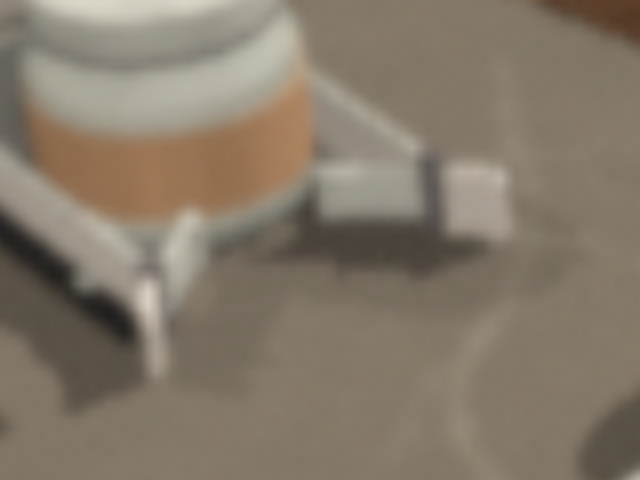

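The catches look the same as in the earlier shut view, and the row has come up solid (13 to 20 N over 2 mm). Easing off.

```bash
python3 -m creep '{"claw":[6,6,6,6,6,6,6,6,6,6,6,6],"dp":[[-0.2,0,0],[-0.4,0,0],[-0.6,0,0],[-0.8,0,0],[-1,0,0],[-1.3,0,0],[-1.8,0,0],[-2.6,0,0],[-4,0,0],[-5,0,0],[-5,0,-4],[-5,0,-8]],"roll":[0,0,0,0,0,0,0,0,0,0,0,0]}'
python3 -m creep '{"claw":[6,6,6,6,6,6],"dp":[[-3,0,-3],[-7,0,-6],[-11,0,-8],[-13,0,-8],[-13,0,-8],[-13,0,-8]],"roll":[0,0,0,0,0,0]}'
python3 - <<'E'
from h import *
st()
for n in ["side","scene"]:
    d=imaging.snapshot(n); W=cloud(d); cv2.imwrite(f"pics/{n}21.png",d["image"][:,:,::-1])
    for a,lo,hi in((1,.072,.083),(-1,.094,.105)):
        m=(np.isfinite(W[...,2])&(W[...,2]>lo)&(W[...,2]<hi)&(W[...,0]<.55)&(W[...,0]>.42)&(W[...,1]*a>.25)&(W[...,1]*a<.5)).astype(np.uint8)
        c,l,s,ce=cv2.connectedComponentsWithStats(m)
        for i in range(1,c):
            if s[i,4]>80:
                p=W[l==i]; print(n,ce[i].round(),s[i,4],np.round(cv2.minEnclosingCircle(p[:,:2].astype(np.float32))[0],3),p[:,2].min().round(3),p[:,2].max().round(3))
E
```

```text
t: 44.2
tcp_pos: [0.4806, 0.266, 0.1277]
tool_rot: [0.707, 0.707, -0.002, -0.001]
force: [1.1, 1.3, -0.1]
finger_gap: 0.703
t: 44.8
tcp_pos: [0.4814, 0.1371, 0.2083]
tool_rot: [0.708, 0.707, -0.0, -0.0]
force: [0.4, -0.1, 0.9]
finger_gap: 0.706
t 44.8 tcp [0.4814 0.1371 0.2083] F [ 0.4 -0.1  0.9] gap 60.0 rot [ 0.708  0.707 -0.    -0.   ] q [0.05 0.42 1.78 0.   0.93 0.05]
side [173. 159.] 522 [0.479 0.388] 0.072 0.082
side [349. 287.] 829 [ 0.489 -0.299] 0.094 0.101
side [383. 313.] 1052 [ 0.489 -0.366] 0.094 0.102
scene [150. 142.] 783 [0.482 0.39 ] 0.072 0.082
scene [368. 266.] 716 [ 0.488 -0.298] 0.094 0.103
scene [402. 287.] 819 [ 0.489 -0.366] 0.094 0.103
```

View pics/scene21.png

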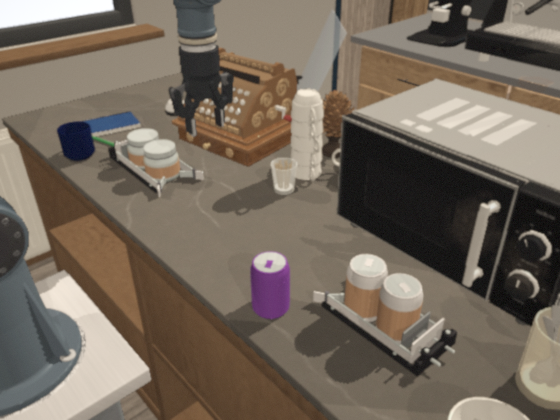

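Run:
```python
from h import *
for n,(y0,y1,x0,x1) in {"scene":(115,205,95,215),"side":(0,0,0,0)}.items():
    d=imaging.snapshot(n); W=cloud(d)
    for lo,hi in((.25,.3905),(.3935,.5)):
        m=np.isfinite(W[...,2])&(W[...,2]>.072)&(W[...,2]<.083)&(W[...,0]<.55)&(W[...,0]>.42)&(W[...,1]>lo)&(W[...,1]<hi)
        p=W[m]; print(n,m.sum(),np.round(cv2.minEnclosingCircle(p[:,:2].astype(np.float32)),3) if 0 else [np.round(q,3) for q in cv2.minEnclosingCircle(p[:,:2].astype(np.float32))], p[:,2].std().round(4))
    if y1: cv2.imwrite("pics/f22.png",cv2.resize(d["image"][y0:y1,x0:x1,::-1],None,fx=6,fy=6,interpolation=2))
    if n=="side": cv2.imwrite("pics/g22.png",cv2.resize(d["image"][250:390,290:450,::-1],None,fx=4,fy=4,interpolation=2))
```

```text
scene 389 [array([0.478, 0.347]), np.float64(0.04)] 0.0017
scene 384 [array([0.481, 0.432]), np.float64(0.041)] 0.0021
side 283 [array([0.48 , 0.347]), np.float64(0.038)] 0.0019
side 243 [array([0.482, 0.432]), np.float64(0.04)] 0.0016
```

View pics/f22.png

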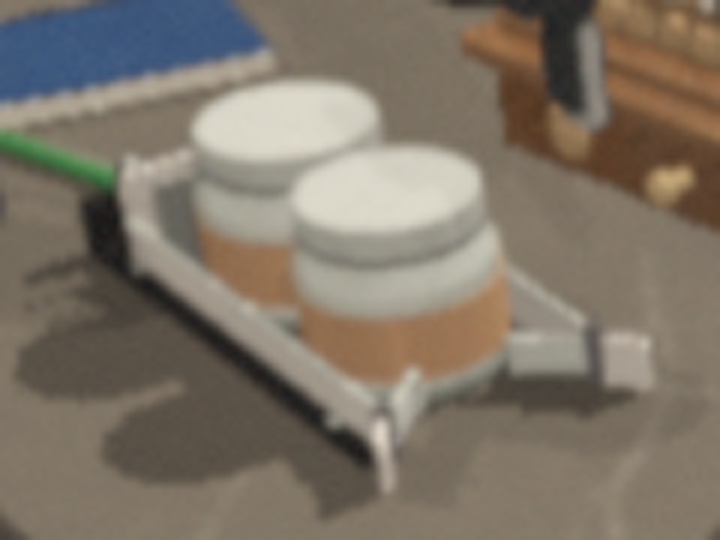

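View pics/g22.png

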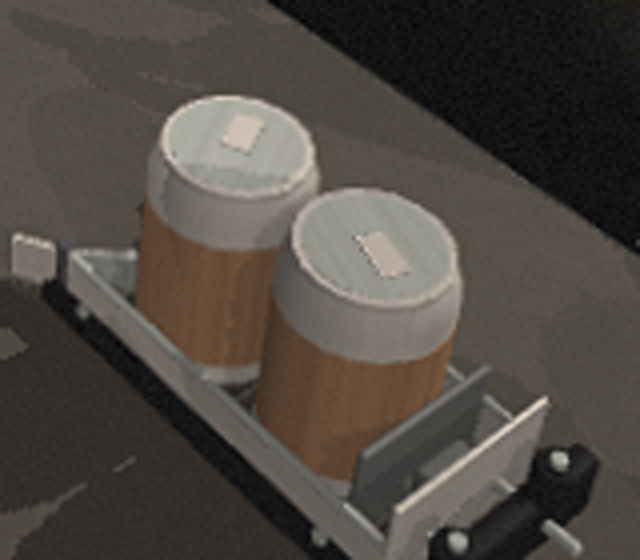

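```bash
python3 -m creep '{"claw":[6,6,6,6,6],"dp":[[4,0,0],[8,0,0],[11,0,0],[11,0,0],[11,0,0]],"roll":[0,0,0,0,0]}'
python3 - <<'E'
from h import *
st()
d=imaging.snapshot("wrist"); cv2.imwrite("pics/w23.png",d["image"][:,:,::-1])
E
```

```text
t: 45.5
tcp_pos: [0.4809, 0.2489, 0.2077]
tool_rot: [0.706, 0.709, -0.001, -0.0]
force: [0.2, 0.8, -0.2]
finger_gap: 0.701
t 45.5 tcp [0.4809 0.2489 0.2077] F [ 0.2  0.8 -0.2] gap 59.6 rot [ 0.706  0.709 -0.001 -0.   ] q [ 0.27  0.47  1.69 -0.    0.98  0.27]
```

View pics/w23.png

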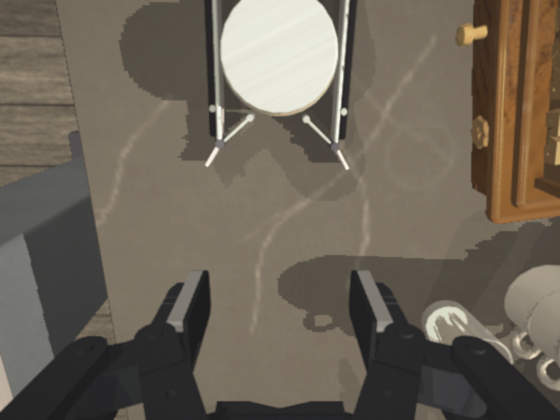

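Seen from above, both jar catches are shut symmetrically (px (235,132) and (320,132)) with the front jar resting on them. The arm is clear of everything, so I'm handing in.

```bash
python3 -c "
from station import workorder
print(workorder.sign_off())"
```

```text
the job is handed in; nothing more can be done
None
```

The can and both jars are in their trays with all four catches shut behind them. I handed the job in at about 45.5 s of the 70 s allowed; it reported no verdict.

- **Can:** I gripped can_1, lowered it at the narrow tray's mouth and pushed it in against can_2 until the force rose to about 13 N, then eased it back onto the catches and let go.
- **Jars:** I pushed each jar with the part-open fingers, first sideways into line and then into the wide tray. The second came up solid at about 20 N, and I eased off there.
- **Last checks:** The cans stand at about y = -0.298 and -0.366, and the jars at about y = 0.347 and 0.432. All are upright and within about 3 mm of the lane's middle line, by measurement or eye. I saw the can catches shut from the wrist camera right after release, and the jar catches just before handing in. The arm was clear of everything. The purple can, glass and cups look unmoved, judged by eye.
- **What disagreed:**
  - **First can push:** it was too fast and briefly read 23 N at the wrist, so I backed off and pushed more slowly.
  - **Push force:** it went above the suggested 5 to 12 N, with the second jar at a steady 13–15 N and the peaks above. That reading includes friction on the worktop, and nothing passed the 45 N limit at the wrist.
  - **Camera agreement:** the cameras differed by 2–3 mm.

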